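Push the spindle home in the ribbon reel holder

TASK

Fit the steel spindle into the ribbon reel holder: lift it out of its wooden rest, push its tip partway into the holder's bore and let go of it there; then take hold again farther back, at the black knob, and push it gently home until the knob's shoulder sits flush against the green cheek. Feel your way and do not force it: a push of 15 N or so is plenty, and side loads or jamming would damage the bore. Leave the copper ribbon spool, the sticker roll and the call bell where they are.

Things in the scene. Friction and masses are not known exactly. Their poses are not given: they have to be found in the camera images.
- spindle: loose steel rod with a black knob, about 0.12 kg. Origin on the axis at the knob's shoulder, own +x along the rod to the tip; y and z turn as it rolls. Round shaft 12 mm in diameter from the shoulder to x = 170 mm (last 4 mm tapered to 7 mm); knob 34 mm in diameter, from x = 0 to -36 mm. At the start it lies level in the rest, axis 50 mm above the counter.
- tip (a point): centre of the spindle's tip, 170 mm from the shoulder
- knob (a point): middle of the knob's length, on the axis, 18 mm behind the shoulder
- rest: wooden rest fixed to the counter, 222 x 62 mm; origin on the counter below the spindle's shoulder at the start, +x towards its tip. Two walls 78 mm high, 38 mm apart inside and 58 mm outside, flank knob and shaft from x = -42 to 48 mm: grip the shaft ahead of them and lift straight up 45 mm or more. The shaft is free from x = 48 to 145 mm; then a low notch to 159 mm (59 mm high).
- holder: ribbon reel holder, fixed: steel plate 84 x 165 x 10 mm that carries a clamped green carriage, two cheeks 56 mm wide, 118 mm high, an empty wooden reel between. Origin on the counter below the nominal mouth, +x the level direction of entry. The carriage with its bore is clamped up to 6 mm left or right (own y) of the plate's middle, unmeasured: find it by feel or by eye. All rigid: side load or jamming soon gives tens of N.
- mouth (a point): nominal centre of the mouth, in the plane of the front cheek's face, 90 mm up, axes as the holder's; the true bore lies at this height and plane, up to 6 mm to either side along y. A smooth brass funnel narrows from 28 mm at the face to the 14 mm bore (1 mm play round the shaft) 14 mm in. Bore level, parallel to x, open behind, 155 mm from face to end. Home: shoulder against the cheek's face.
- copper_spool: bystander: ribbon spool with copper ribbon lying flat, 72 x 79 x 26 mm, origin at its underside
- stickers: bystander: white roll of stickers lying flat, 69 x 69 x 26 mm, origin at its underside
- bell: bystander: call bell, 80 x 80 x 54 mm, origin at its underside
- brake (a point): hidden spring pad in the roof of the bore, 34 mm behind the cheek's face, that presses on the shaft with about 3 N. Until the tip is 30 mm deep the shaft moves freely; beyond, it drags with some 3 to 10 N all the way home and stays where it is left. Let go 55 mm deep or more, the spindle stays nearly level, the knob sagging some 5 to 15 mm; less deep it sags more.

How it is judged:
On the way, in this order (a step that is already met when the one before it is completed fails the run):
1. the spindle's tip stands 35 to 140 mm deep in the bore, and the spindle is let go there (x of tip in the frame of mouth between 0.035 and 0.14 m and angle between the x axis of spindle and the x axis of holder, either way round below 0.25 rad and contact force between the fingers and spindle below 0.05 N and linear speed of spindle below 0.02 m/s and y of tip in the frame of mouth between -0.009 and 0.009 m and z of tip in the frame of mouth between -0.009 and 0.009 m), for 0.2 s.
2. the gripper has the spindle by the knob (or bears on the knob) while the shoulder is still more than 15 mm from home (distance between the grasp point and knob below 0.045 m and contact force between the fingers and spindle above 0.5 N and x of shoulder in the frame of mouth below -0.015 m), for 0.1 s.
At the end, for the whole second after the job is handed in: The spindle is home in the bore: its shoulder within 2.5 mm of the plane of the cheek's face (along the bore), within 9 mm sideways and 4 mm in height of the nominal mouth, its axis within 0.05 rad of the bore's, at rest (x of shoulder in the frame of mouth between -0.0025 and 0.0025 m and y of shoulder in the frame of mouth between -0.009 and 0.009 m and z of shoulder in the frame of mouth between -0.004 and 0.004 m and angle between the x axis of spindle and the x axis of holder, either way round below 0.05 rad and linear speed of spindle below 0.01 m/s); the robot touches nothing.
It fails at once if the spindle and the holder press on each other with more than 40 N, summed over all their contacts (the brake alone makes up about 8 N; a straight push of 15 N on the seated knob stays below) (contact force between spindle and holder above 40 N).
It fails at once if the copper ribbon spool is moved more than 25 mm (distance of copper_spool from where it was at the start of the episode above 0.025 m).
It fails at once if the sticker roll is moved more than 25 mm (distance of stickers from where it was at the start of the episode above 0.025 m).
It fails at once if the call bell is moved more than 25 mm (distance of bell from where it was at the start of the episode above 0.025 m).
It also fails if it takes over 72 s, if anything falls off the work surface, if the arm or the gripper's body presses on something with over 40 N, if the wrist force passes 120 N, or if a joint passes its speed limit or range.

ROBOT

A 6-joint arm with a two-finger parallel gripper is mounted at the origin on a cart in front of the work surface, level with it; the furniture and walls round the work are solid. World frame = base frame: x ahead of the robot, y to its left, z up, the work surface at z = 0. Lengths are in m, angles in rad, forces in N, time in s.
With the tool pointing down it reaches from about 0.325 to 0.9 m from the base axis. Payload 3.5 kg.
Tool frame: the origin (TCP) lies at the very end of the fingers, on their centre line; the grasp point (between the pads) lies 19 mm behind it; z points along the fingers, x is the direction in which the jaws open and shut, and the axes are right-handed (so a half turn about z gives the same grasp; the last joint's range is limited). The gripper opens to 85 mm and grips with 20 to 120 N. Pads are 22 mm wide; open, the fingers measure 114 mm over their backs; the gripper's body (76 mm by 85 mm) begins 54 mm behind the grasp point. The pads swing forward as they close: fully open they stand 13 mm farther back than shut.
Start: joints at [-1.248, 0.276, -0.026, 1.268, 0, 1.467], TCP at [0.258, -0.569, 0.2] pointing down, gripper open.
Joint ranges: [-3.12, 3.12], [-0.85, 1.88], [-1.08, 1.24], [-1.95, 2.15], [-1.57, 1.53], [-3.14, 3.14]. Speed limits (rad/s): [2.57, 2.57, 3.14, 3.14, 3.14, 3.14].

INTERFACE

Orientations are given as a unit quaternion [x, y, z, w].
In Python, from bench import get_obs, read_camera, calibration, hand_in, boxes_of gives the robot as it stands. The module is installed in compiled form; this text tells all that it offers.
- The arm moves only by the tool send_rows, never from a script. Its argument "series" is text: rows parted by semicolons, each of 5 numbers parted by spaces: the gripper's target within -1 to 1 (shut at 1, half-way at 0, fully open at -1), then the shift along the world's x, y, z in cm, then the turn about the world's z in degrees. In form: fingers x y z yaw; .... A call has 1 to 10 rows; each row is the pose to reach, as a shift and turn from the pose commanded when the call began; what a row does not reach only later rows make up. A row lasts 1/10 s, in which the tool goes at most 50 mm and 8.59 degrees, less where a joint would pass 70% of its speed; a pose out of reach is approached as far as the arm can. A call with a gripper value outside its range is refused whole. The fingers move at their own pace and stop on an object; "force" is the grip in N (left out, the last holds). Time passes only in rows, so rows that repeat a pose let the fingers close. It gives the time, the measured TCP pose, the force and the opening at its end, in the units of the state.
- get_obs(): the state, without advancing time (a new reading comes with each control period).
- read_camera(name): name is "scene" or "side" or "wrist"; returns (picture, depth): 400x640x3 uint8, blue, green, red; 400x640 float32, m along the optical axis (not along the pixel's ray), 0 where there is no reading.
- calibration(name): a dict with "fx", "fy", "cx", "cy" (pixels), "T" (4x4, takes a point from camera to world coordinates). Camera axes: x right, y up, looking along -z (the intrinsics and any distortion apply to the point x, -y, -z); pixel columns grow to the right and rows downward; lengths in m; the calibration is good to about 2 mm. A picture is of the moment at which its call begins: read the wrist's pose just before it. calibration takes no time and is no camera call; for the wrist camera it gives the pose at the moment of the call.
- hand_in(): hands the job in, once; it reports no verdict.
Trained networks look in the newest picture that a camera, given by its name, has taken for a name from the list of things; names that differ only in an ending like _2 or _b are one class to them, and where a whole thing is asked for, a point or a joint stands for the part that bears it (a point fixed in the world has none). Each returns a list of dicts, best first, with "score" (0 to 1); they miss things now and then, are a little off and sometimes report something else, mostly with a low value. They report only what shows in the picture. A call takes as long as a camera call.
- boxes_of(camera, target): "at" ([x, y, z] in m, in the coordinates of the camera as it stood for that picture, good to about 4 mm: the middle of the surface that is visible of it).
The state is a dict: "time": time; "q": joint angles; "qd": joint speeds; "joint_efforts": joint torques, N m; "position": TCP position; "orientation": TCP orientation; "wrist_force": force on the tool from outside, world axes, zero at the start; "ft_torque": the same for the moment, N m; "finger_gap": opening from 0.0 (shut) to 1.0 (fully open).
Only numpy, scipy, OpenCV 4.12 (cv2) and the standard library are available. Lean on these libraries where they do the work, as an engineer would, in place of code of your own. Each camera call takes 0.05 s, during which the arm holds its last target. There are 200 camera calls.

## Working session

There is one attempt and no reset: what is moved stays moved. The work goes in short steps, Python scripts to look and compute and a tool call to move; the robot and the scene stay as the last step left them, time stands still between calls to the robot, and variables do not carry over. Pictures are saved under pics/ and viewed, about 8 in all and at most 12, crops included, and the job is handed in when it is done.

Besides the shell and the picture viewer there is one more tool, called after "Call:" as name(argument=value, ...), one argument or row to a line, values as JSON. send_rows: Moves the arm, as the interface text tells. Its arguments: {"type":"object","properties":{"series":{"type":"string"},"force":{"type":"number"}},"required":["series"]}

```bash
mkdir -p pics; cat > h.py <<'E'
import numpy as np, cv2
from bench import *
def cloud(n):
    p,d=read_camera(n); c=calibration(n); 
    v,u=np.mgrid[0:400,0:640]
    X=(u-c['cx'])/c['fx']*d; Y=-(v-c['cy'])/c['fy']*d
    P=np.stack([X,Y,-d,np.ones_like(d)],-1)@np.array(c['T']).T
    P=P[...,:3]; P[d==0]=np.nan
    return p,P
def w(n,a): return (np.array(calibration(n)['T'])@np.r_[a,1])[:3]
E
python3 - <<'E'
from h import *
o=get_obs(); print(o)
ims=[]
for n in ['scene','side']:
    p,P=cloud(n); cv2.imwrite(f'pics/{n}0.png',p); np.save(f'{n}P.npy',P)
    print(n,{k:(np.round(v,3).tolist() if k=='T' else v) for k,v in calibration(n).items()})
    for t in ['spindle','knob','rest','holder','copper_spool','stickers','bell']:
        print(n,t,[(round(b['score'],2),w(n,b['at']).round(4)) for b in boxes_of(n,t)[:2]])
E
```

```text
{'time': 0.0, 'q': array([-1.24838404e+00,  2.77163746e-01, -2.79039116e-02,  1.26803712e+00,
       -8.65042370e-06,  1.46742799e+00]), 'qd': array([ 0.00096183, -0.00162934, -0.00101294,  0.00178367, -0.00014657,
        0.00227478]), 'joint_efforts': array([-9.50954964e-04, -4.45504618e+01,  2.95207268e+01,  1.64042122e-02,
       -1.04439407e-04, -9.75405101e-06]), 'position': array([ 0.25787208, -0.56835919,  0.19832988]), 'orientation': array([ 8.40544456e-01, -5.41741346e-01, -9.03185057e-04, -7.18687124e-04]), 'wrist_force': array([-0.01952308,  0.55932274, -0.78268547]), 'ft_torque': array([-0.03033339, -0.05682286,  0.03402864]), 'finger_gap': 1.0023053599674465}
scene {'fx': 389.9835327584149, 'fy': 389.9835327584149, 'cx': 318.3594793393665, 'cy': 201.87593260670937, 'T': [[-0.654, 0.403, -0.64, -0.212], [-0.756, -0.357, 0.548, 0.572], [-0.008, 0.843, 0.538, 0.668], [0.0, 0.0, 0.0, 1.0]]}
scene spindle [(0.8, array([0.505 , 0.224 , 0.0548]))]
scene knob [(0.74, array([0.5071, 0.2197, 0.0533]))]
scene rest [(0.96, array([0.5026, 0.2924, 0.029 ]))]
scene holder []
scene copper_spool []
scene stickers [(0.56, array([ 0.6163, -0.1747,  0.0257]))]
scene bell [(0.74, array([0.6184, 0.2045, 0.0248]))]
side {'fx': 446.7298245621545, 'fy': 446.7298245621545, 'cx': 323.618952826277, 'cy': 199.9942215174036, 'T': [[0.993, 0.087, -0.082, 0.412], [-0.119, 0.649, -0.751, -1.061], [-0.012, 0.756, 0.655, 0.975], [0.0, 0.0, 0.0, 1.0]]}
side spindle [(0.53, array([0.5238, 0.2929, 0.0543]))]
side knob [(0.64, array([ 0.631 , -0.1925,  0.0252])), (0.43, array([0.5212, 0.2952, 0.055 ]))]
side rest [(0.75, array([0.5222, 0.271 , 0.0331]))]
side holder [(0.65, array([ 0.4909, -0.4629,  0.0554]))]
side copper_spool [(0.92, array([ 0.3803, -0.2941,  0.0278]))]
side stickers [(0.98, array([ 0.6317, -0.192 ,  0.025 ]))]
side bell [(0.78, array([0.6374, 0.1834, 0.0295])), (0.7, array([0.5189, 0.2709, 0.0306]))]
```

View pics/scene0.png

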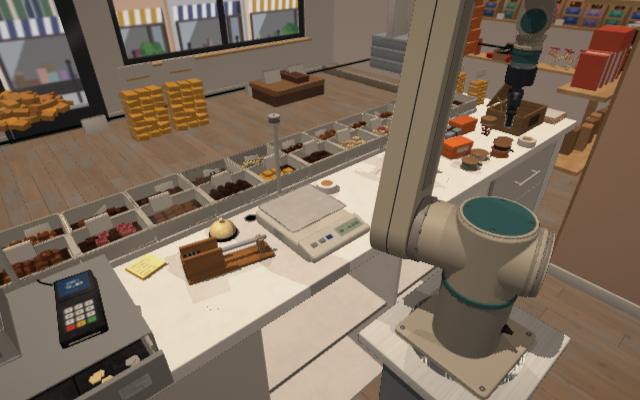

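View pics/side0.png

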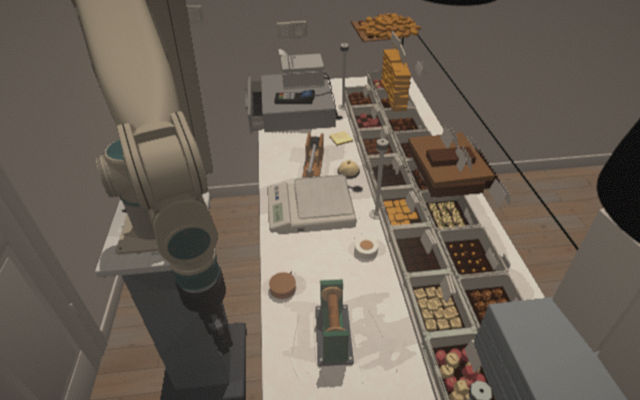

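The scene picture shows the rest with the spindle at (225,258), knob end left (far +y), with its tip towards the scale. The side picture shows the holder at (333,322), rest at (313,155), copper spool (282,285), stickers (366,246) and scale (312,203).

```bash
python3 - <<'E'
from h import *
P=np.load('sideP.npy'); p=cv2.imread('pics/side0.png')
def rect(m,l):
    q=P[m][:,:2].astype(np.float32); 
    if len(q)<5: print(l,len(q));return
    r=cv2.minAreaRect(q*1000); print(l,len(q),np.round(r[0],1),np.round(r[1],1),round(r[2],1),'zmean',P[m][:,2].mean().round(4))
x,y,z=P[...,0],P[...,1],P[...,2]
b=(x>.38)&(x<.6)&(y<-.33)&(y>-.6)
rect(b&(z>.105)&(z<.13),'cheek tops'); 
m=b&(z>.105)&(z<.13); k=P[m]; 
for s in [k[k[:,1]>-.46],k[k[:,1]<-.46]]:
    if len(s): r=cv2.minAreaRect((s[:,:2]*1000).astype(np.float32)); print(len(s),np.round(r[0],1),np.round(r[1],1),r[2],s[:,2].max())
rect(b&(z>.004)&(z<.014),'plate')
c=(x>.4)&(x<.6)&(y>.1)&(y<.4)
rect(c&(z>.07)&(z<.085),'walls'); rect(c&(z>.02)&(z<.085)&(x<.58),'restall')
s=(x>.38)&(x<.7)&(y>-.25)&(y<.2); print('scale z max',np.nanmax(z[s]))
S=np.load('sceneP.npy');
m=(S[...,0]>.42)&(S[...,0]<.57)&(S[...,1]>.1)&(S[...,1]<.4)&(S[...,2]>.068)&(S[...,2]<.085)
print('scene walls',cv2.minAreaRect((S[m][:,:2]*1000).astype(np.float32)))
pw,W=cloud('wrist'); 
a=cv2.resize(p[250:390,250:420],None,fx=4.6,fy=4.6*.75)[:,:]; a=cv2.resize(p[265:375,280:390],(400,400),interpolation=2)
cc=cv2.imread('pics/scene0.png')[225:290,165:285]; 
out=np.zeros((600,800,3),np.uint8); out[:400,:400]=a; out[:250,400:]=cv2.resize(pw,(400,250)); out[255:472,400:]=cv2.resize(cc,(400,217)); 
e=cv2.resize(p[125:185,285:345],(200,200)); out[400:600,:200]=e
cv2.imwrite('pics/m1.png',out); print(np.round(calibration('wrist')['T'],3))
E
```

```text
cheek tops 532 [ 496.3 -449.8] [159.4  55.2] 86.2 zmean 0.1144
252 [ 496.2 -413.8] [88.1 53.5] 82.62467956542969 0.122428706546171
280 [ 494.  -495.1] [68.6 55. ] 84.8974838256836 0.12318528025258424
plate 874 [ 493.3 -465.1] [211.  266.7] 0.5 zmean 0.0092
walls 89 [528.1 308.3] [92.1 58.6] 77.4 zmean 0.0765
restall 551 [486.4 232.6] [173.1 265. ] 0.5 zmean 0.0535
scale z max 0.7188205307115647
scene walls ((534.5903930664062, 222.30035400390625), (266.2352294921875, 110.46522521972656), 78.7310791015625)
[[ 0.413  0.873  0.258  0.323]
 [-0.911  0.397  0.117 -0.541]
 [-0.    -0.283  0.959  0.374]
 [ 0.     0.     0.     1.   ]]
```

View pics/m1.png

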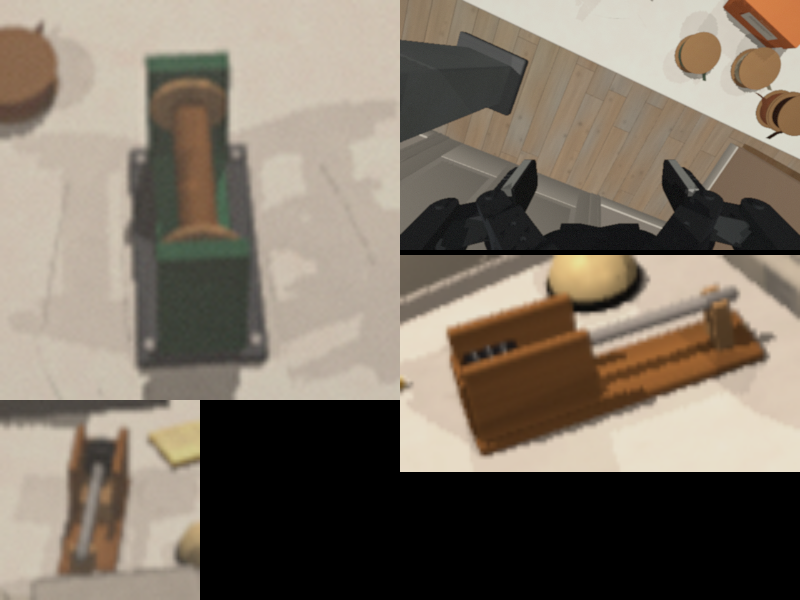

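The crops show the green carriage and reel on the plate with its axis nearly along y. In the rest, the knob is at the far (+y) end and the tip points to -y. I'm moving the wrist camera over the holder.

Call:
send_rows(
  series="-1 3 2 8 8; -1 7 4 8 16; -1 11 7 8 24; -1 15 10 8 32; -1 19 13 8 40; -1 23 15 8 48; -1 23 17 8 56; -1 23 17 8 60; -1 23 17 8 60; -1 23 17 8 60",
)

```text
time: 1.85
position: [0.4881, -0.3993, 0.2795]
orientation: [0.999, -0.05, -0.0, 0.0]
wrist_force: [-0.9, -0.4, -1.4]
finger_gap: 0.999
```

```bash
python3 - <<'E'
from h import *
o=get_obs(); print(o['time'],o['position'],o['wrist_force'])
p,P=cloud('wrist'); cv2.imwrite('pics/w1.png',p); np.save('w1P.npy',P); print(calibration('wrist'))
E
```

```text
1.85 [ 0.48807902 -0.39934898  0.27950285] [-0.93346179 -0.4177276  -1.43988168]
{'fx': 338.2824932139514, 'fy': 338.2824932139514, 'cx': 319.17760182557896, 'cy': 198.59288645514692, 'T': array([[ 9.95051968e-01,  9.51326050e-02,  2.86595189e-02,
         4.94849618e-01],
       [-9.93537305e-02,  9.54610438e-01,  2.80798413e-01,
        -3.29906306e-01],
       [-6.45591377e-04, -2.82256444e-01,  9.59338774e-01,
         4.53778832e-01],
       [ 0.00000000e+00,  0.00000000e+00,  0.00000000e+00,
         1.00000000e+00]])}
```

Call:
send_rows(
  series="-1 0 4 0 0; -1 0 8 0 0;-1 0 12 0 0;-1 0 13 0 0;-1 0 13 0 0",
)

```text
time: 2.4
position: [0.4879, -0.2687, 0.28]
orientation: [0.999, -0.049, 0.0, 0.0]
wrist_force: [0.1, -1.2, 0.4]
finger_gap: 0.999
```

```bash
python3 - <<'E'
from h import *
o=get_obs(); print(o['time'],o['position'],o['wrist_force'])
p,P=cloud('wrist'); cv2.imwrite('pics/w2.png',p); np.save('w2P.npy',P); print(calibration('wrist')['T'].round(4))
a=cv2.imread('pics/w1.png'); cv2.imwrite('pics/m2.png',np.vstack([cv2.resize(a,(480,300)),cv2.resize(p,(480,300))]))
E
```

```text
2.4 [ 0.48791195 -0.26871451  0.27995228] [ 0.10434515 -1.22825292  0.40531667]
[[ 9.952e-01  9.390e-02  2.760e-02  4.949e-01]
 [-9.790e-02  9.545e-01  2.818e-01 -2.000e-01]
 [ 1.000e-04 -2.832e-01  9.591e-01  4.540e-01]
 [ 0.000e+00  0.000e+00  0.000e+00  1.000e+00]]
```

View pics/m2.png

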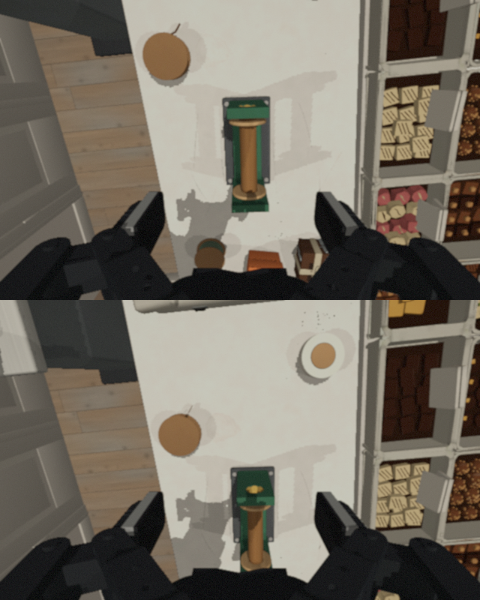

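The lower image shows the brass funnel mouth on the +y cheek at about (255,490), so the entry direction is about -y. Next I'll work out the geometry.

```bash
python3 - <<'E'
from h import *
c=calibration('wrist')
T1=np.array([[ 9.95051968e-01,9.51326050e-02,2.86595189e-02,4.94849618e-01],[-9.93537305e-02,9.54610438e-01,2.80798413e-01,-3.29906306e-01],[-6.45591377e-04,-2.82256444e-01,9.59338774e-01,4.53778832e-01],[0,0,0,1]])
def onz(T,u,v,z):
    d=np.stack([(u-c['cx'])/c['fx'],-(v-c['cy'])/c['fy'],-np.ones_like(u,float)],-1)@T[:3,:3].T
    return T[:3,3]+d*((z-T[2,3])/d[...,2])[...,None]
for n,T in [('w1',T1),('w2',c['T'])]:
    P=np.load(n+'P.npy'); p=cv2.imread(f'pics/{n}.png').astype(int)
    x,y,z=P[...,0],P[...,1],P[...,2]
    B,G,R=p[...,0],p[...,1],p[...,2]
    reg=(x>.4)&(x<.6)&(y>-.6)&(y<-.3)
    green=reg&(G>R+12)&(G>B)
    top=green&(z>.111)&(z<.125)
    v,u=np.nonzero(top); Q=onz(T,u,v,.118)
    print(n,'top z',np.median(z[top]),len(v))
    for nm,s in [('front',Q[:,1]>-.45),('back',Q[:,1]<-.45)]:
        q=Q[s]
        if len(q)<20: continue
        r=cv2.minAreaRect((q[:,:2]*1000).astype(np.float32)); print(nm,len(q),r)
        # row-wise edges
        vs=v[s];us=u[s]
        rows=[k for k in np.unique(vs)]
        print([(int(k),int(us[vs==k].min()),int(us[vs==k].max())) for k in rows])
    ff=green&(z>.02)&(z<.108)&(y>-.40); 
    if ff.sum()>50:
        A=np.c_[P[ff][:,[0,2]],np.ones(ff.sum())]; s,_,_,_=np.linalg.lstsq(A,P[ff][:,1],rcond=None); print('face y= a x+b z+c',s, 'y at z=.09,x=.495', s@[.495,.09,1])
    br=reg&(y>-.42)&(R>G+15)&(G>B+30)&(z>.06)&(z<.11)
    v,u=np.nonzero(br); print('brass',len(v), P[br].min(0) if len(v) else '',P[br].max(0) if len(v) else '', (u.min(),u.max(),v.min(),v.max()) if len(v) else '')
    # plate edges: dark gray, z<.02
    pl=reg&(z>.004)&(z<.018)&(abs(R-B)<25)&(R<130)&~green
    v,u=np.nonzero(pl); Q=onz(T,u,v,.010); 
    m=np.zeros(pl.shape,np.uint8); m[pl]=1; N,L,st,_=cv2.connectedComponentsWithStats(m); print(st[1:][st[1:,4]>60])
    k=np.argmax(st[1:,4])+1; v,u=np.nonzero(L==k); Q=onz(T,u,v,.01); print('plate',cv2.minAreaRect((Q[:,:2]*1000).astype(np.float32)))
p1=cv2.imread('pics/w1.png')[120:290,280:380]; p2=cv2.imread('pics/w2.png')[210:310,290:390]
o=np.zeros((600,760,3),np.uint8); o[:595,:350]=cv2.resize(p1,(350,595),interpolation=0); o[:400,355:755]=cv2.resize(p2,(400,400),interpolation=0)
cv2.imwrite('pics/m3.png',o)
E
```

```text
w1 top z 0.11766560684867577 1390
front 830 ((500.8192443847656, -379.1787109375), (14.945694923400879, 54.93770217895508), 86.16410064697266)
[(142, 341, 357), (143, 314, 358), (144, 303, 358), (145, 303, 358), (146, 303, 358), (147, 303, 358), (148, 303, 358), (149, 303, 358), (150, 303, 358), (151, 303, 358), (152, 303, 358), (153, 303, 358), (154, 303, 358), (155, 303, 358), (156, 303, 358), (157, 303, 343), (158, 303, 312)]
back 560 ((491.0294189453125, -518.8976440429688), (15.045265197753906, 53.60322570800781), 87.08605194091797)
[(270, 333, 356), (271, 310, 356), (272, 310, 356), (273, 310, 357), (274, 310, 357), (275, 310, 357), (276, 309, 357), (277, 310, 357), (278, 310, 357), (279, 310, 357), (280, 310, 357), (281, 309, 357), (282, 310, 329), (283, 312, 313)]
face y= a x+b z+c [-0.06296344 -0.02548435 -0.34013129] y at z=.09,x=.495 -0.37359178001403137
brass 345 [ 0.47510547 -0.41998714  0.07497532] [ 0.52257724 -0.37247535  0.1096652 ] (np.int64(307), np.int64(352), np.int64(140), np.int64(186))
[[ 296  128   64  119 2234]]
plate ((495.9413146972656, -449.00567626953125
[... 193 characters left out ...]
9825592041016)
[(259, 346, 364), (260, 320, 364), (261, 316, 364), (262, 316, 365), (263, 316, 365), (264, 316, 365), (265, 316, 365), (266, 316, 365), (267, 316, 365), (268, 316, 365), (269, 316, 365), (270, 316, 365), (271, 316, 365), (272, 316, 365), (273, 316, 364), (274, 317, 319)]
face y= a x+b z+c [-6.66561432e-02 -5.22434778e-05 -3.40249877e-01] y at z=.09,x=.495 -0.37324937015186754
brass 183 [ 0.48229146 -0.41937882  0.07509337] [ 0.52153505 -0.37283447  0.10975268] (np.int64(325), np.int64(359), np.int64(248), np.int64(289))
[[ 307  222   59  102 1251]
 [ 355  274   11   49  416]]
plate ((496.5810546875, -448.60052490234375), (164.2353515625, 81.95767974853516), 86.16786193847656)
```

View pics/m3.png

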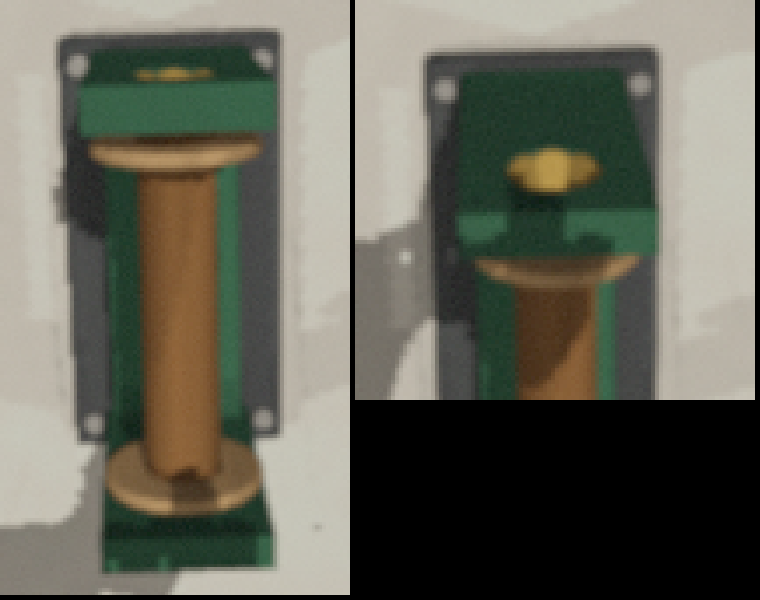

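The pictures agree on the geometry. The bore axis azimuth is about 86.2°, and the mouth is near (0.501, -0.3737, 0.09) on the cheeks' middle. Next I look at the rest.

Call:
send_rows(
  series="-1 0 4.5 2 -3; -1 0 9 4 -7; -1 0 14 4 -7; -1 0 19 4 -7; -1 0 24 4 -7; -1 0 29 4 -7; -1 0 34 4 -7; -1 0.5 39 4 -7; -1 1 42 4 -7; -1 1 42 4 -7",
)

```text
time: 3.45
position: [0.4999, 0.1528, 0.3192]
orientation: [0.994, -0.109, 0.0, -0.0]
wrist_force: [0.2, -0.6, -0.3]
finger_gap: 1.002
```

Call:
send_rows(
  series="-1 0 0 0 0; -1 0 0 0 0",
)

```text
time: 3.65
position: [0.4988, 0.1492, 0.3194]
orientation: [0.994, -0.111, -0.0, 0.0]
wrist_force: [0.1, -0.5, 0.1]
finger_gap: 0.999
```

```bash
python3 - <<'E'
from h import *
o=get_obs(); print(o['time'],o['position'],o['orientation'],o['wrist_force'])
p,P=cloud('wrist'); cv2.imwrite('pics/w3.png',p); np.save('w3P.npy',P); c=calibration('wrist'); T=np.array(c['T']); print(T.round(4))
def onz(T,u,v,z):
    d=np.stack([(u-c['cx'])/c['fx'],-(v-c['cy'])/c['fy'],-np.ones_like(u,float)],-1)@T[:3,:3].T
    return T[:3,3]+d*((z-T[2,3])/d[...,2])[...,None]
x,y,z=P[...,0],P[...,1],P[...,2]
B,G,R=[p[...,i].astype(int) for i in range(3)]
reg=(x>.43)&(x<.6)&(y>.08)&(y<.42)
def rep(m,zz,l):
    v,u=np.nonzero(m); Q=onz(T,u,v,zz); r=cv2.minAreaRect((Q[:,:2]*1000).astype(np.float32)); b=cv2.boxPoints(r); print(l,len(v),np.round(r[0],1),np.round(r[1],1),round(r[2],2),(u.min(),u.max(),v.min(),v.max()))
    return Q
rep(reg&(z>.073)&(z<.085)&(R>B+25),.078,'walls')
m=(reg&(z>.046)&(z<.064)&(abs(R-B)<30)).astype(np.uint8); N,L,st,_=cv2.connectedComponentsWithStats(m)
k=np.argmax(st[1:,4])+1; print(st[1:][st[1:,4]>20]); v,u=np.nonzero(L==k); Q=onz(T,u,v,.055)
rep(L==k,.053,'shaft'); s=P[L==k]; print('fit',np.polyfit(s[:,1],s[:,0],1),'zmax',np.percentile(s[:,2],90), np.polyfit(Q[:,1],Q[:,0],1))
cv2.imwrite('pics/m4.png',cv2.resize(p[60:360,160:560],(800,600)))
E
```

```text
3.65 [0.49879872 0.14924165 0.31937464] [ 9.93828185e-01 -1.10929817e-01 -5.21573388e-05  3.33424116e-04] [ 0.1264714  -0.50816909  0.07651676]
[[ 9.754e-01  2.113e-01  6.290e-02  5.143e-01]
 [-2.205e-01  9.357e-01  2.756e-01  2.176e-01]
 [-6.000e-04 -2.826e-01  9.592e-01  4.937e-01]
 [ 0.000e+00  0.000e+00  0.000e+00  1.000e+00]]
walls 893 [525.6 294.3] [52.5 57.4] 77.26 (np.int64(288), np.int64(340), np.int64(0), np.int64(52))
[[ 300    0   30  156 1512]
 [ 278  170  124   44  631]]
shaft 1512 [511.8 238.5] [180.5  33.6] 76.35 (np.int64(300), np.int64(329), np.int64(0), np.int64(155))
fit [0.21800536 0.46132894] zmax 0.057337112480225313 [0.21782153 0.46137292]
```

View pics/m4.png

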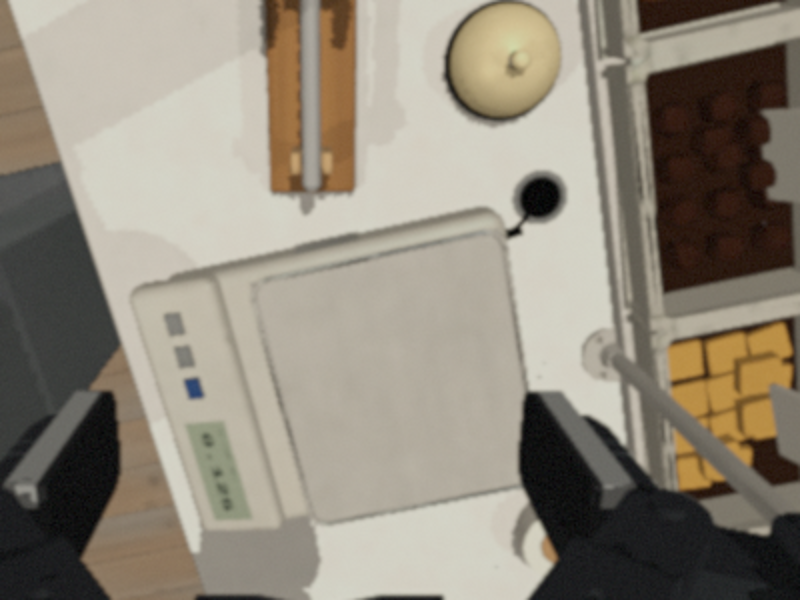

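The image shows the spindle tip at crop (312,188), the bell at (505,60), and the scale below them. The shaft axis is x = 0.2178·y + 0.4614 with its tip at y ≈ 0.150. I'll grip 80 mm ahead of the shoulder, at about (0.5135, 0.2387).

Call:
send_rows(
  series="-0.4 0.5 3 -4 0; -0.4 1 6 -8 0; -0.4 1.5 9 -12 0; -0.4 1.5 9 -16 0; -0.4 1.5 9 -20 0; -0.4 1.5 9 -20 0; -0.4 1.5 9 -20 0; -0.4 1.5 9 -20 0",
  force=60,
)

```text
time: 4.5
position: [0.5156, 0.2407, 0.1224]
orientation: [0.994, -0.11, 0.002, -0.001]
wrist_force: [0.7, 0.7, 1.4]
finger_gap: 0.708
```

```bash
python3 - <<'E'
from h import *
o=get_obs(); print(o['time'],o['position'],o['orientation'],o['wrist_force'],o['finger_gap'])
p,P=cloud('wrist'); c=calibration('wrist'); T=np.array(c['T'])
x,y,z=P[...,0],P[...,1],P[...,2]
B,G,R=[p[...,i].astype(int) for i in range(3)]
reg=(x>.43)&(x<.6)&(y>.08)&(y<.42)
m=(reg&(z>.05)&(z<.064)&(abs(R-B)<30)).astype(np.uint8); N,L,st,_=cv2.connectedComponentsWithStats(m)
print(st[1:][st[1:,4]>20]); k=np.argmax(st[1:,4])+1; s=P[L==k]; print(s.min(0),s.max(0)); f=np.polyfit(s[:,1],s[:,0],1); print(f)
w=reg&(z>.073)&(z<.085)&(R>B+25); print('walls',cv2.minAreaRect((P[w][:,:2]*1000).astype(np.float32)))
b=reg&(z>.002)&(z<.03)&(R>B+40)&(y<.26); print('base z',np.percentile(z[b],[10,50,90]))
cv2.imwrite('pics/w4.png',p)
E
```

```text
4.5 [0.51558448 0.24071907 0.12235964] [ 9.93878265e-01 -1.10455443e-01  2.15671405e-03 -9.68051600e-04] [0.72336646 0.70587949 1.43023174] 0.7079219945025716
[[ 290   30   15   60  588]
 [ 327   30   15   60  597]
 [ 308   89   18  217 3199]]
[0.49016509 0.14987466 0.05001587] [0.53668384 0.31701081 0.0636895 ]
[0.21645986 0.46200708]
walls ((530.11279296875, 313.0587158203125), (89.40211486816406, 58.16081619262695), 77.65076446533203)
base z [0.00924857 0.01015645 0.01110787]
```

View pics/w4.png

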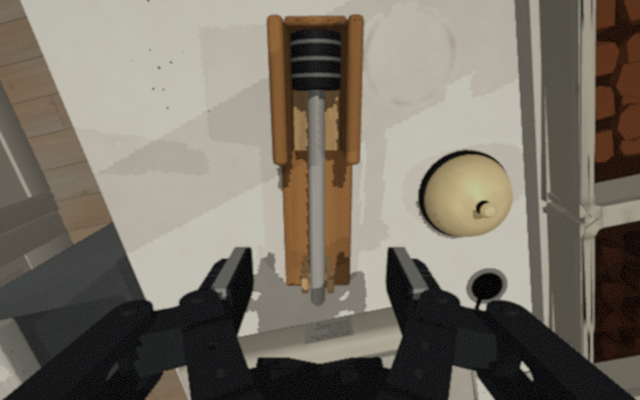

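The wrist view shows the knob between the walls (315,60), shaft down to its tip (318,300), and fingers straddling it. Now I descend and grip.

Call:
send_rows(
  series="-0.4 -0.1 0 -2.5 0; -0.4 -0.1 0 -5 0; -0.4 -0.1 0 -7 0; -0.4 -0.1 0 -8.6 0; -0.4 -0.1 0 -8.6 0; -0.4 -0.1 0 -8.6 0;-0.4 -0.1 0 -8.6 0",
)

```text
time: 5.25
position: [0.5142, 0.2414, 0.0357]
orientation: [0.994, -0.11, 0.002, -0.001]
wrist_force: [0.1, -0.2, 0.6]
finger_gap: 0.701
```

Call:
send_rows(
  series="1 0 0 0 0;1 0 0 0 0;1 0 0 0 0;1 0 0 0 0;1 0 0 0 0;1 0 0 0 0;1 0 0 0 0;1 0 0 0 0",
  force=60,
)

```text
time: 6.05
position: [0.5121, 0.2408, 0.0334]
orientation: [0.994, -0.11, -0.0, 0.0]
wrist_force: [0.6, -0.1, 0.4]
finger_gap: 0.0
```

```bash
python3 - <<'E'
from h import *
o=get_obs(); print(o['time'],o['position'],o['wrist_force'],o['finger_gap'])
p,P=cloud('wrist'); c=calibration('wrist')
s=cv2.resize(read_camera('scene')[0][215:300,160:310],(600,340))
q=cv2.resize(p[0:400,160:480],(200,250))
cv2.imwrite('pics/w5.png',np.vstack([p[60:320,20:620],s]))
E
```

```text
6.05 [0.51209558 0.24080749 0.03343799] [ 0.60222717 -0.14872128  0.35410904] 0.0003837491085361343
```

View pics/w5.png

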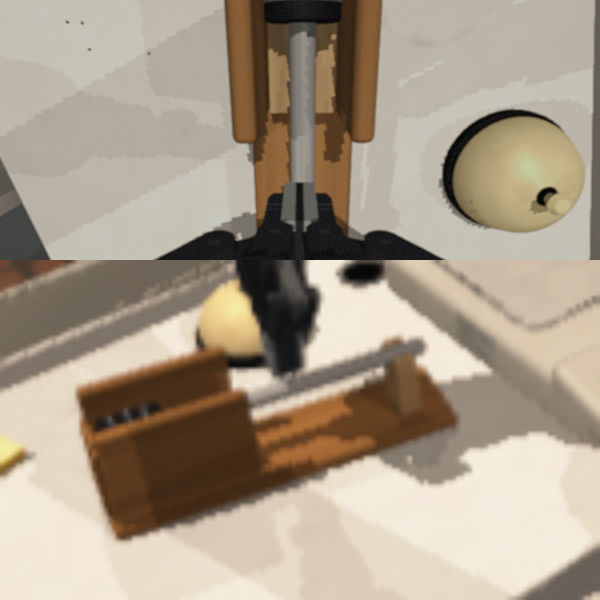

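```bash
python3 - <<'E'
from h import *
p,P=cloud('wrist'); T=np.array(calibration('wrist')['T']); print(T[:3,3])
for v in range(225,310,6): print(v,[tuple(P[v,u].round(3)) for u in (306,320,332)], p[v,320])
S,Q=cloud('side'); x,y,z=[Q[...,i] for i in range(3)]
m=(abs(x-.514)<.05)&(abs(y-.24)<.04)&(z>.02)&(z<.2)
print('side: ',[(round(a,3),np.nanmin(Q[v][m[v]][:,1]).round(3)) for v in np.unique(np.nonzero(m)[0])[::2] for a in [float(np.median(Q[v][m[v]][:,2]))]])
C,Q=cloud('scene'); x,y,z=[Q[...,i] for i in range(3)]
m=(abs(x-.50)<.03)&(abs(y-.24)<.02)&(z>.0)&(z<.15)
for v in np.unique(np.nonzero(m)[0])[::3]: 
    k=m[v]; print(v,np.round(np.median(Q[v][k],0),3), np.median(C[v][k],0), k.sum())
E
```

```text
[0.5276215  0.30913479 0.20776008]
225 [(np.float64(0.503), np.float64(0.237), np.float64(0.009)), (np.float64(0.515), np.float64(0.253), np.float64(0.056)), (np.float64(0.521), np.float64(0.251), np.float64(0.054))] [140 148 152]
231 [(np.float64(0.502), np.float64(0.234), np.float64(0.011)), (np.float64(0.515), np.float64(0.25), np.float64(0.056)), (np.float64(0.52), np.float64(0.248), np.float64(0.055))] [139 148 153]
237 [(np.float64(0.501), np.float64(0.23), np.float64(0.01)), (np.float64(0.514), np.float64(0.247), np.float64(0.056)), (np.float64(0.52), np.float64(0.245), np.float64(0.054))] [139 147 152]
243 [(np.float64(0.509), np.float64(0.251), np.float64(0.07)), (np.float64(0.515), np.float64(0.25), np.float64(0.07)), (np.float64(0.52), np.float64(0.249), np.float64(0.071))] [41 43 43]
249 [(np.float64(0.509), np.float64(0.251), np.float64(0.077)), (np.float64(0.515), np.float64(0.25), np.float64(0.077)), (np.float64(0.52), np.float64(0.249), np.float64(0.077))] [17 17 15]
255 [(np.float64(0.509), np.float64(0.251), np.float64(0.082)), (np.float64(0.515), np.float64(0.25), 
[... 2559 characters left out ...]
23 [0.499 0.255 0.136] [21.5 21.5 21.5] 6
226 [0.499 0.252 0.126] [20. 19. 19.] 5
229 [0.504 0.252 0.115] [26.5 24.5 25.5] 4
232 [0.481 0.249 0.115] [25.5 23.5 24.5] 12
235 [0.502 0.243 0.093] [33.  32.5 34.5] 10
238 [0.5   0.246 0.084] [35.  34.5 35.5] 10
241 [0.499 0.245 0.075] [37. 37. 38.] 10
244 [0.509 0.23  0.054] [ 99.  106.5 114.5] 10
247 [0.511 0.245 0.052] [136. 146. 159.] 13
250 [0.511 0.256 0.048] [106. 115. 125.] 2
255 [0.521 0.229 0.01 ] [ 56. 110. 173.] 10
258 [0.514 0.237 0.009] [ 42.   83.5 132. ] 18
261 [0.501 0.24  0.009] [ 51.5  99.5 159.5] 20
264 [0.487 0.242 0.008] [ 53. 102. 160.] 19
267 [0.483 0.249 0.006] [29.  55.5 86.5] 10
270 [0.475 0.248 0.   ] [175. 194. 212.] 3
```

Both cameras put the closed finger ends at z≈0.067 while the TCP reads 0.033, so the fingers closed above the shaft. I'll open and go lower in steps, watching the force.

Call:
send_rows(
  series="-0.4 0.1 0 0 0;-0.4 0.1 0 0 0;-0.4 0.1 0 0 0;-0.4 0.1 0 0 0;-0.4 0.1 0 0 0;-0.4 0.1 0 -0.7 0;-0.4 0.1 0 -1.4 0;-0.4 0.1 0 -1.4 0;-0.4 0.1 0 -1.4 0",
)

```text
time: 7.2
position: [0.5125, 0.2406, 0.0189]
orientation: [0.994, -0.11, -0.001, 0.0]
wrist_force: [0.0, -0.1, 0.6]
finger_gap: 0.7
```

```bash
python3 - <<'E'
from h import *
o=get_obs(); print(o['time'],o['position'],o['wrist_force'],o['finger_gap'])
p,P=cloud('wrist'); T=np.array(calibration('wrist')['T']); print(T[:3,3])
C,Q=cloud('scene')
a=cv2.resize(p[60:400,20:620],(560,317)); s=cv2.resize(C[215:300,160:310],(500,283))
o=np.zeros((600,560,3),np.uint8); o[:317]=a; o[317:600,:500]=s; cv2.imwrite('pics/w6.png',o)
dk=(p.max(2)<45)&(abs(P[...,0]-.514)<.06)&(abs(P[...,1]-.245)<.04)
for lo in (200,320):
  k=dk.copy(); k[:,:lo]=0; k[:,lo+120:]=0
  for zz in range(0,120,10): 
    n=k&(P[...,2]*1000>zz)&(P[...,2]*1000<zz+10); print(lo,zz,n.sum(),np.round(np.median(P[n],0),3) if n.sum() else '')
E
```

```text
7.2 [0.51254719 0.24060491 0.01885045] [ 0.04918863 -0.12179344  0.63249775] 0.7001197870970941
[0.52849893 0.30909394 0.19346328]
200 0 0 
200 10 0 
200 20 0 
200 30 0 
200 40 0 
200 50 16 [0.483 0.243 0.06 ]
200 60 288 [0.484 0.25  0.066]
200 70 426 [0.483 0.252 0.075]
200 80 511 [0.484 0.251 0.085]
200 90 421 [0.483 0.252 0.093]
200 100 486 [0.483 0.258 0.105]
200 110 249 [0.488 0.258 0.113]
320 0 0 
320 10 0 
320 20 0 
320 30 0 
320 40 0 
320 50 20 [0.543 0.235 0.06 ]
320 60 289 [0.543 0.236 0.066]
320 70 432 [0.543 0.236 0.075]
320 80 499 [0.543 0.237 0.085]
320 90 435 [0.544 0.239 0.094]
320 100 481 [0.547 0.244 0.105]
320 110 241 [0.544 0.245 0.113]
```

View pics/w6.png

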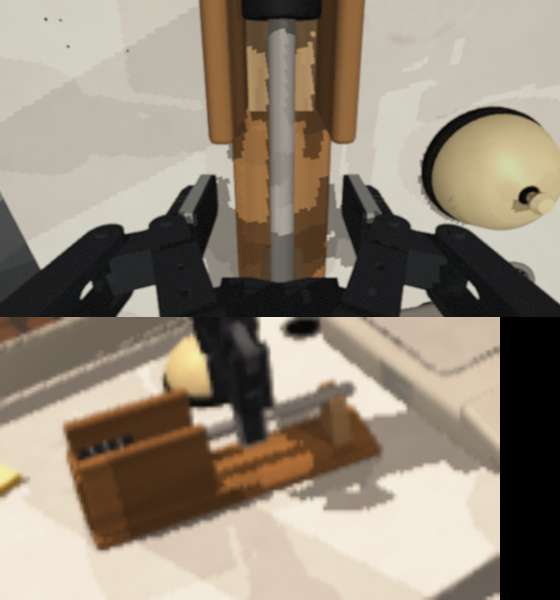

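The fingers are now straddling the shaft, with their ends just above it and no contact. I continue down 19 mm and close.

Call:
send_rows(
  series="-0.4 0.1 0 -0.7 0;-0.4 0.1 0 -1.4 0;-0.4 0.1 0 -1.9 0;-0.4 0.1 0 -1.9 0;-0.4 0.1 0 -1.9 0",
)

```text
time: 7.8
position: [0.5138, 0.2407, 0.0001]
orientation: [0.994, -0.11, -0.0, 0.0]
wrist_force: [1.0, -0.0, 0.1]
finger_gap: 0.699
```

Call:
send_rows(
  series="1 0 0 0 0;1 0 0 0 0;1 0 0 0 0;1 0 0 0 0;1 0 0 0 0;1 0 0 0 0;1 0 0 0 0",
  force=60,
)

```text
time: 8.5
position: [0.5144, 0.2409, 0.0009]
orientation: [0.994, -0.11, 0.0, -0.0]
wrist_force: [-1.3, 0.2, 3.4]
finger_gap: 0.118
```

Gripped, with a gap of 0.118. I lift straight up.

Call:
send_rows(
  series="1 0 0 1 0;1 0 0 3 0;1 0 0 6 0;1 0 0 9 0;1 0 0 12 0;1 0 0 14 0;1 0 0 14 0;1 0 0 14 0;1 0 0 14 0",
)

```text
time: 9.4
position: [0.5127, 0.2403, 0.1387]
orientation: [0.994, -0.11, -0.002, 0.001]
wrist_force: [-0.3, 0.9, -1.4]
finger_gap: 0.116
```

```bash
cat >> h.py <<'E'
def shaft(zlo,zhi,y0,y1,x0=.4,x1=.6):
    p,P=cloud('wrist'); x,y,z=[P[...,i] for i in range(3)]
    g=(abs(p[...,2].astype(int)-p[...,0])<35)&(x>x0)&(x<x1)&(y>y0)&(y<y1)&(z>zlo)&(z<zhi)
    return p,P,g
E
python3 - <<'E'
from h import *
o=get_obs(); print(o['time'],o['position'],o['orientation'],o['wrist_force'],o['finger_gap'])
p,P,g=shaft(.15,.235,.252,.36); cv2.imwrite('pics/w7.png',p)
br=g&(p.max(2)>75); s=P[br]; print(len(s))
for lo in np.arange(.25,.36,.01):
    k=s[(s[:,1]>lo)&(s[:,1]<lo+.01)]
    if len(k)>5: print(round(lo,3),len(k),k.mean(0).round(4),np.percentile(k[:,2],95).round(4),(k[:,0].min().round(4),k[:,0].max().round(4)))
dk=g&(p.max(2)<60); s=P[dk]; print('knob',len(s),s.min(0),s.max(0),np.median(s,0))
S,Q=cloud('side'); x,y,z=[Q[...,i] for i in range(3)]
m=(abs(x-.51)<.05)&(y>.12)&(y<.228)&(z>.15)&(z<.23)&(S.max(2)>80); s=Q[m]; print('side',len(s))
for lo in np.arange(.12,.24,.01):
    k=s[(s[:,1]>lo)&(s[:,1]<lo+.01)]
    if len(k)>3: print(round(lo,3),len(k),k.mean(0).round(4))
E
```

```text
9.4 [0.51265897 0.24028266 0.1386514 ] [ 9.93951754e-01 -1.09804688e-01 -1.52683535e-03  7.14814501e-04] [-0.30373029  0.90946923 -1.3632198 ] 0.11584082298645779
6692
0.25 700 [0.5109 0.256  0.1966] 0.2213 (np.float64(0.4729), np.float64(0.5228))
0.26 752 [0.5181 0.265  0.1922] 0.1938 (np.float64(0.4738), np.float64(0.5249))
0.27 811 [0.5205 0.275  0.1919] 0.1936 (np.float64(0.5135), np.float64(0.5274))
0.28 872 [0.5228 0.2851 0.1919] 0.1936 (np.float64(0.516), np.float64(0.5299))
0.29 932 [0.5249 0.295  0.1918] 0.1936 (np.float64(0.5179), np.float64(0.5316))
0.3 980 [0.5271 0.3051 0.1918] 0.1935 (np.float64(0.5202), np.float64(0.5337))
0.31 358 [0.5305 0.3125 0.1917] 0.1936 (np.float64(0.5137), np.float64(0.5472))
0.32 636 [0.5333 0.3237 0.2009] 0.2045 (np.float64(0.5136), np.float64(0.5499))
0.33 644 [0.5346 0.3334 0.2014] 0.2045 (np.float64(0.5159), np.float64(0.5503))
0.34 7 [0.5183 0.3412 0.1908] 0.1919 (np.float64(0.518), np.float64(0.5185))
knob 9789 [0.46902898 0.25200289 0.17851397] [0.54974942 0.34162946 0.23499898] [0.52322595 0.31862544 0.20291997]
side 55
0.15 9 [0.4939 0.1544 0.1908]
0.16 8 [0.4971 0.1652 0.193 ]
0.17 5 [0.4979 0.1726 0.1931]
0.18 7 [0.5006 0.1847 0.193 ]
0.19 7 [0.5035 0.1956 0.1931]
0.21 4 [0.5067 0.2169 0.1902]
0.22 9 [0.512  0.2248 0.1955]
```

View pics/w7.png

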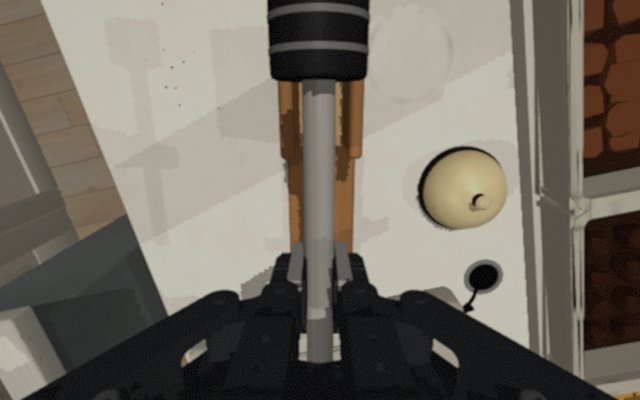

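The spindle is held level, with its axis about 49 mm above the reported TCP and its tip 95 mm ahead. Before carrying it over, I check the clearance along the way.

```bash
python3 - <<'E'
from h import *
for f in ('sideP','sceneP','w2P','w3P'):
    P=np.load(f+'.npy'); x,y,z=[P[...,i] for i in range(3)]
    for y0 in np.arange(-.36,.16,.06):
        m=(x>.40)&(x<.62)&(y>y0)&(y<y0+.06)&(z>.0)&(z<.3); k=z[m]
        if m.sum()>20: print(f,round(y0,2),np.round(np.percentile(k,[50,95,99.5]),3),end=' | ')
    print()
E
```

```text
sideP -0.36 [0.001 0.005 0.027] | sideP -0.3 [0.002 0.025 0.029] | sideP -0.24 [0.002 0.025 0.029] | sideP -0.18 [0.001 0.025 0.029] | sideP -0.12 [0.044 0.068 0.071] | sideP -0.06 [0.066 0.069 0.071] | sideP 0.0 [0.066 0.069 0.071] | sideP 0.06 [0.066 0.069 0.071] | sideP 0.12 [0.038 0.057 0.06 ] | 
sceneP -0.36 [0.001 0.003 0.004] | sceneP -0.3 [0.001 0.003 0.003] | sceneP -0.24 [0.001 0.025 0.027] | sceneP -0.18 [0.002 0.026 0.027] | sceneP -0.12 [0.066 0.068 0.069] | sceneP -0.06 [0.066 0.068 0.069] | sceneP 0.0 [0.065 0.068 0.069] | sceneP 0.06 [0.049 0.067 0.069] | sceneP 0.12 [0.009 0.053 0.056] | 
w2P -0.36 [0.    0.003 0.026] | w2P -0.3 [0.001 0.026 0.027] | w2P -0.24 [0.001 0.025 0.026] | w2P -0.18 [0.001 0.025 0.026] | w2P -0.12 [0.018 0.049 0.056] | 
w3P -0.3 [0.001 0.002 0.002] | w3P -0.24 [0.001 0.025 0.027] | w3P -0.18 [0.001 0.025 0.026] | w3P -0.12 [0.066 0.068 0.069] | w3P -0.06 [0.066 0.067 0.068] | w3P 0.0 [0.066 0.068 0.069] | w3P 0.06 [0.065 0.068 0.069] | w3P 0.12 [0.001 0.054 0.056] |
```

Call:
send_rows(
  series="1 0 -3 0 0;1 0 -7 0 1;1 0 -12 0 3;1 0 -17 0 5;1 0 -22 0 7;1 -0.1 -27 0 8.5;1 -0.2 -32 0 8.5;1 -0.3 -37 0 8.5;1 -0.3 -42 0 8.5;1 -0.3 -45 0 8.5",
)

```text
time: 10.5
position: [0.5104, -0.2125, 0.1394]
orientation: [0.999, -0.037, -0.001, 0.0]
wrist_force: [1.0, 0.3, -0.4]
finger_gap: 0.116
```

Call:
send_rows(
  series="1 0 -2 -2 0;1 0 -3.5 -5 0;1 0 -3.9 -8 0;1 0 -3.9 -9.6 0;1 0 -3.9 -9.6 0;1 0 -3.9 -9.6 0;1 0 -3.9 -9.6 0;1 0 -3.9 -9.6 0",
)

```text
time: 11.3
position: [0.5123, -0.2487, 0.0459]
orientation: [0.999, -0.036, 0.001, 0.001]
wrist_force: [0.8, 0.4, -1.3]
finger_gap: 0.117
```

```bash
cat > m.py <<'E'
from h import *
o=get_obs(); print(o['time'],o['position'],o['orientation'],o['wrist_force'],o['finger_gap'], 'az',np.degrees(2*np.arctan2(o['orientation'][1],o['orientation'][0])))
ty=o['position'][1]
p,P=cloud('wrist'); x,y,z=[P[...,i] for i in range(3)]; tz=o['position'][2]
g=(abs(p[...,2].astype(int)-p[...,0])<35)&(abs(x-.51)<.05)&(y>ty+.03)&(y<ty+.066)&(abs(z-tz-.052)<.012)&(p.max(2)>75)
s=P[g]; top=np.percentile(s[:,2],95)
ys=np.arange(ty+.03,ty+.066,.004); r=[]
for a in ys:
    k=s[(s[:,1]>a)&(s[:,1]<a+.004)]; t=k
    r.append([t[:,1].mean(),(t[:,0].min()+t[:,0].max())/2,np.percentile(k[:,2],95)])
r=np.array(r); f=np.polyfit(r[:,0],r[:,1],1); fz=np.polyfit(r[:,0],r[:,2],1)
print('wrist rod slope',f[0],'az',np.degrees(np.arctan2(1,f[0])),'axis z',top-.006,'dz/dy',fz[0],'x at TCPy',np.polyval(f,ty),'x at mouth y',np.polyval(f,-.3737), 'x at -.28',np.polyval(f,-.28))
S,Q=cloud('side'); x,y,z=[Q[...,i] for i in range(3)]
m=(abs(x-.50)<.03)&(y>-.372)&(y<ty-.015)&(z>.075)&(z<.11)&(abs(S[...,2].astype(int)-S[...,0])<30)&(S.max(2)>70); s=Q[m]
if len(s)>10: print('side',len(s),'ymin',s[:,1].min(),'median z',np.median(s[:,2]),'x fit at mouth',np.polyval(np.polyfit(s[:,1],s[:,0],1),-.3737), s.mean(0))
cv2.imwrite('pics/mw.png',p); cv2.imwrite('pics/ms.png',S)
E
python3 m.py; python3 -c "
import cv2;cv2.imwrite('pics/ms1.png',cv2.resize(cv2.imread('pics/ms.png')[205:375,250:420],(680,600)[:2] if 0 else (600,600)))"
```

```text
11.3 [ 0.51233451 -0.24868445  0.04593002] [ 9.99365144e-01 -3.56018404e-02  1.16132127e-03  6.85716799e-04] [ 0.75554818  0.37683259 -1.30045492] 0.11659311920515207 az -4.080536420217143
wrist rod slope 0.07183121598170791 az 85.89143115022641 axis z 0.09500435778083868 dz/dy -0.010683311277019165 x at TCPy 0.511863747143148 x at mouth y 0.5028837281681192 x at -.28 0.5096143131056052
side 112 ymin -0.3418890559150358 median z 0.0999348188145433 x fit at mouth 0.5035103738541548 [ 0.50743778 -0.30496824  0.09985747]
```

View pics/ms1.png

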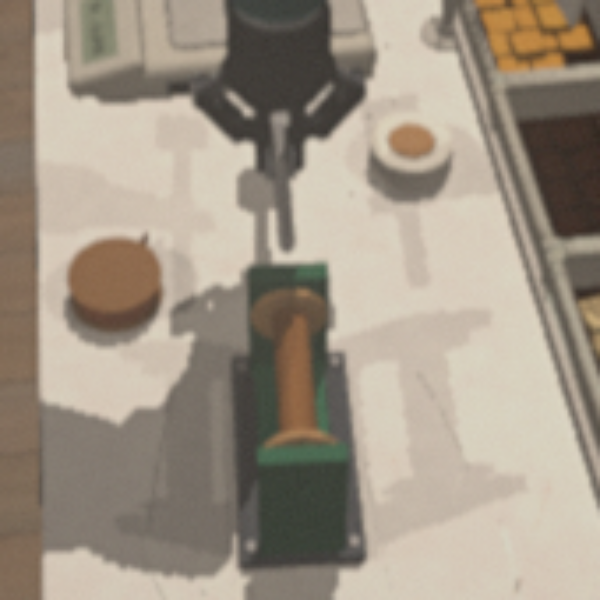

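The picture shows the rod tip about 32 mm short of the green cheek, near its middle. I make small corrections, then measure again.

Call:
send_rows(
  series="1 -0.1 0 -0.2 0.2;1 -0.1 0 -0.2 0.2;1 -0.1 0 -0.2 0.2;1 -0.1 0 -0.2 0.2;1 -0.1 0 -0.2 0.2",
)

```text
time: 11.9
position: [0.5101, -0.2482, 0.0425]
orientation: [0.999, -0.034, -0.0, -0.0]
wrist_force: [-0.1, 0.2, -1.3]
finger_gap: 0.114
```

```bash
python3 m.py; python3 m.py | grep wrist
python3 - <<'E'
from h import *
# holder in the side view, same camera as rod: cheek top edges per row
P=np.load('sideP.npy');p=cv2.imread('pics/side0.png').astype(int)
x,y,z=[P[...,i] for i in range(3)]
g=(p[...,1]>p[...,2]+8)&(p[...,1]>p[...,0])&(z>.113)&(z<.124)&(x>.4)&(x<.6)&(y<-.33)&(y>-.56)
for a,b in((-.40,-.36),(-.54,-.50)):
    k=P[g&(y>a)&(y<b)]; print('side cheek',len(k),k.min(0),k.max(0),cv2.minAreaRect((k[:,:2]*1000).astype(np.float32)))
E
```

```text
11.9 [ 0.51013994 -0.24819346  0.04249681] [ 9.99419218e-01 -3.40767618e-02 -1.16586593e-05 -2.17092063e-06] [-0.05832019  0.17185543 -1.25704417] 0.1137921466482328 az -3.9056654054107107
wrist rod slope 0.06790800799673803 az 86.11512212234065 axis z 0.09171310708673928 dz/dy -0.002682091152569982 x at TCPy 0.5099296716909774 x at mouth y 0.5014067725013224 x at -.28 0.5077697528506168
side 113 ymin -0.3412331275435476 median z 0.09664924734955593 x fit at mouth 0.5016477378424118 [ 0.5055599  -0.30574396  0.09642258]
wrist rod slope 0.06988327399367202 az 86.00248240994402 axis z 0.09176198182844116 dz/dy -0.0039049178333689667 x at TCPy 0.5098244618670545 x at mouth y 0.5010557250941207 x at -.28 0.5076037878673277
side cheek 94 [ 0.47577712 -0.38783656  0.11463405] [ 0.52687835 -0.37115627  0.12242871] ((501.4600524902344, -381.6952819824219), (15.69510269165039, 50.71745300292969), 81.29721069335938)
side cheek 130 [ 0.46374325 -0.52895007  0.11411123] [ 0.51917172 -0.51448257  0.12318528] ((491.6219177246094, -521.333251953125), (12.645234107971191, 55.05368423461914), 86.28472137451172)
```

Call:
send_rows(
  series="1 0 -0.2 -0.16 0.1;1 -0.07 -1 -0.16 0.1;1 -0.13 -2 -0.16 0.1;1 -0.2 -3 -0.16 0.1;1 -0.22 -3.3 -0.16 0.1;1 -0.22 -3.3 -0.16 0.1;1 -0.22 -3.3 -0.16 0.1",
)

```text
time: 12.8
position: [0.5078, -0.2812, 0.0409]
orientation: [0.999, -0.033, -0.0, -0.0]
wrist_force: [-0.9, 0.3, -1.6]
finger_gap: 0.114
```

Call:
send_rows(
  series="1 -0.03 -0.5 0 0;1 -0.07 -1 0 0;1 -0.07 -1 0 0;1 -0.07 -1 0 0",
)

```text
time: 13.2
position: [0.5073, -0.2913, 0.0409]
orientation: [0.999, -0.033, 0.0, -0.0]
wrist_force: [0.7, 0.8, -2.4]
finger_gap: 0.113
```

Call:
send_rows(
  series="1 -0.02 -0.3 0 0;1 -0.04 -0.6 0 0;1 -0.04 -0.6 0 0;1 -0.04 -0.6 0 0",
)

```text
time: 13.6
position: [0.5069, -0.2973, 0.0409]
orientation: [0.999, -0.033, 0.0, -0.0]
wrist_force: [-1.2, -0.2, -0.7]
finger_gap: 0.116
```

Call:
send_rows(
  series="1 -0.02 -0.3 0 0;1 -0.04 -0.6 0 0;1 -0.04 -0.6 0 0;1 -0.04 -0.6 0 0",
)

```text
time: 14.0
position: [0.5064, -0.3033, 0.0409]
orientation: [0.999, -0.033, 0.0, -0.0]
wrist_force: [-1.1, -0.1, -1.4]
finger_gap: 0.117
```

Call:
send_rows(
  series="1 -0.02 -0.3 0 0;1 -0.04 -0.6 0 0;1 -0.06 -0.9 0 0;1 -0.06 -0.9 0 0;1 -0.06 -0.9 0 0",
)

```text
time: 14.5
position: [0.5057, -0.3123, 0.0408]
orientation: [0.999, -0.033, -0.0, -0.0]
wrist_force: [-0.4, -0.0, -0.9]
finger_gap: 0.114
```

Call:
send_rows(
  series="1 -0.02 -0.3 0 0;1 -0.04 -0.6 0 0;1 -0.06 -0.9 0 0;1 -0.06 -0.9 0 0;1 -0.06 -0.9 0 0",
)

```text
time: 15.0
position: [0.505, -0.3219, 0.0408]
orientation: [0.999, -0.033, -0.0, 0.001]
wrist_force: [-0.5, -0.5, -2.2]
finger_gap: 0.114
```

Call:
send_rows(
  series="1 -0.02 -0.3 0 0;1 -0.04 -0.6 0 0;1 -0.06 -0.9 0 0;1 -0.08 -1.2 0 0;1 -0.08 -1.2 0 0",
)

```text
time: 15.5
position: [0.5044, -0.3345, 0.041]
orientation: [0.999, -0.034, -0.0, 0.001]
wrist_force: [-1.2, -1.2, -4.2]
finger_gap: 0.115
```

```bash
python3 m.py
```

```text
15.5 [ 0.5043976  -0.33449362  0.04096406] [ 9.99435818e-01 -3.35715598e-02 -8.54523881e-05  9.94654976e-04] [-1.1985     -1.24215307 -4.15135313] 0.1152896093917616 az -3.8477422914394324m.py:10: RuntimeWarning: Mean of empty slice.
  r.append([t[:,1].mean(),(t[:,0].min()+t[:,0].max())/2,np.percentile(k[:,2],95)])
  ret = ret.dtype.type(ret / rcount)
Traceback (most recent call last):
  File "m.py", line 10, in <module>
    r.append([t[:,1].mean(),(t[:,0].min()+t[:,0].max())/2,np.percentile(k[:,2],95)])
                             ~~~~~~~~~~^^
ValueError: zero-size array to reduction operation minimum which has no identity
```

```bash
python3 - <<'E'
from h import *
o=get_obs(); t=o['position']; print(t)
p,P=cloud('wrist'); x,y,z=[P[...,i] for i in range(3)]
m=(abs(x-(.5011+.067*(y+.3737)))<.004)&(y>t[1])&(y<t[1]+.13)&(z>.06)&(z<.125)
for a in np.arange(t[1],t[1]+.13,.008):
    k=m&(y>a)&(y<a+.008)
    if k.sum(): print(a.round(3),k.sum(),np.round(np.percentile(z[k],[5,50,95]),4),np.median(p[k],0))
E
```

```text
[ 0.50440243 -0.33451862  0.04101283]
-0.335 357 [0.0941 0.0956 0.0967] [100. 106. 110.]
-0.327 380 [0.0942 0.0956 0.0968] [103. 110. 114.]
-0.319 405 [0.0944 0.0958 0.0968] [103. 110. 114.]
-0.311 427 [0.0943 0.0958 0.0969] [112. 119. 123.]
-0.303 454 [0.0944 0.0958 0.0971] [125. 133. 138.]
-0.295 477 [0.0946 0.096  0.0972] [126. 134. 138.]
-0.287 494 [0.0948 0.0962 0.0972] [126. 134. 138.]
-0.279 532 [0.0949 0.0962 0.0974] [125. 134. 138.]
-0.271 587 [0.0948 0.0963 0.0975] [124. 132. 137.]
-0.263 727 [0.0953 0.1048 0.1082] [32. 31. 32.]
-0.255 793 [0.1063 0.1077 0.109 ] [30. 29. 30.]
-0.247 870 [0.1065 0.1078 0.1091] [31. 30. 31.]
-0.239 107 [0.1067 0.1078 0.1088] [45. 45. 46.]
```

The shoulder is at y≈-0.262, so the tip is about 58 mm deep with no slip. I'll go a little deeper, then release.

Call:
send_rows(
  series="1 -0.02 -0.3 0 0;1 -0.04 -0.6 0 0;1 -0.06 -0.9 0 0;1 -0.07 -1.1 0 0;1 -0.07 -1.1 0 0;1 -0.07 -1.1 0 0",
)

```text
time: 16.2
position: [0.5037, -0.3451, 0.041]
orientation: [0.999, -0.033, -0.0, 0.001]
wrist_force: [-0.8, -1.1, -4.8]
finger_gap: 0.117
```

Call:
send_rows(
  series="0.6 0 0 0 0;0.3 0 0 0 0;0 0 0 0 0;-0.3 0 0 0 0;-0.3 0 0 0 0;-0.3 0 0 0 0;-0.3 0 0 0 0;-0.3 0 0 0 0",
)

```text
time: 17.0
position: [0.5037, -0.3442, 0.0409]
orientation: [0.999, -0.033, -0.0, 0.0]
wrist_force: [-0.8, -0.0, 0.1]
finger_gap: 0.65
```

```bash
cat > k.py <<'E'
from h import *
o=get_obs(); t=o['position']; print(o['time'],t,o['wrist_force'],o['finger_gap'])
p,P=cloud('wrist'); x,y,z=[P[...,i] for i in range(3)]
m=(abs(x-(.5011+.067*(y+.3737)))<.004)&(y>-.37)&(y<-.2)&(z>.05)&(z<.13)
for a in np.arange(-.37,-.2,.008):
    k=m&(y>a)&(y<a+.008)
    if k.sum()>15: print(a.round(3),k.sum(),np.round(np.percentile(z[k],[5,50,95]),4),np.median(p[k],0))
kn=(abs(x-.51)<.04)&(y>-.3)&(y<-.2)&(z>.07)&(z<.125)&(p.max(2)<70); s=P[kn]; print('knob',s.mean(0) if len(s) else '')
E
python3 k.py
```

```text
17.0 [ 0.50371911 -0.34420119  0.04089829] [-0.77446293 -0.04667047  0.11235649] 0.6502225499501426
-0.37 311 [0.0914 0.0929 0.094 ] [66. 70. 73.]
-0.362 332 [0.091  0.0926 0.0936] [131. 139. 144.]
-0.354 329 [0.0906 0.0922 0.0931] [128. 136. 140.]
-0.346 339 [0.0902 0.0917 0.0928] [115. 122. 126.]
-0.338 357 [0.09   0.0912 0.0924] [115. 122. 126.]
-0.33 376 [0.0894 0.0908 0.0919] [115. 123. 126.]
-0.322 410 [0.0888 0.0903 0.0915] [115. 122. 126.]
-0.314 424 [0.0885 0.0899 0.091 ] [135. 144. 148.]
-0.306 435 [0.088  0.0895 0.0908] [138. 146. 151.]
-0.298 447 [0.0877 0.0891 0.0903] [137. 146. 150.]
-0.29 465 [0.0873 0.0886 0.0898] [136. 144. 149.]
-0.282 485 [0.0868 0.0882 0.0893] [135. 143. 148.]
-0.274 589 [0.0864 0.0883 0.0988] [84. 89. 92.]
-0.266 669 [0.0974 0.0985 0.0996] [37. 37. 38.]
-0.258 686 [0.0967 0.098  0.0992] [35.  35.5 36. ]
-0.25 479 [0.0965 0.0978 0.0991] [42. 43. 44.]
knob [ 0.50907554 -0.25678932  0.09476319]
```

The spindle is released at about 68 mm depth, and the knob sags about 10 mm. I slide the open fingers back over the knob.

Call:
send_rows(
  series="-0.6 0 0 0 0;-0.6 0 0 0 0;-0.6 0 0 0 0;-0.6 0.1 1.5 0 0;-0.6 0.25 4 0 0;-0.6 0.4 6.5 0 0;-0.6 0.58 9.2 0 0;-0.6 0.58 9.2 -0.4 0;-0.6 0.58 9.2 -0.9 0;-0.6 0.58 9.2 -0.9 0",
)

```text
time: 18.05
position: [0.509, -0.252, 0.0311]
orientation: [0.999, -0.033, -0.001, -0.0]
wrist_force: [1.1, 0.3, -0.1]
finger_gap: 0.801
```

```bash
python3 - <<'E'
from h import *
o=get_obs(); t=o['position']; print(o['time'],t,o['wrist_force'],o['finger_gap'])
S,Q=cloud('side'); cv2.imwrite('pics/s8.png',S)
p,P=cloud('wrist'); x,y,z=[P[...,i] for i in range(3)]
m=(abs(x-.51)<.022)&(y>-.31)&(y<-.2)&(z>.06)&(z<.115)
for a in np.arange(-.30,-.2,.008):
    k=m&(y>a)&(y<a+.008)
    if k.sum()>15: h=k&(z>np.percentile(z[k],50)-.02); print(a.round(3),k.sum(),np.percentile(z[k],95).round(4),P[h][:,0].min().round(4),P[h][:,0].max().round(4),np.median(p[k],0))
E
```

```text
18.05 [ 0.50904783 -0.25195965  0.03112683] [ 1.1021444   0.27289811 -0.14428771] 0.8014643075826247
-0.292 285 0.0898 0.5015 0.5137 [75. 81. 83.]
-0.284 451 0.0895 0.502 0.5139 [76. 82. 85.]
-0.276 39 0.0932 0.5044 0.5246 [74. 79. 81.]
-0.268 1261 0.0991 0.4924 0.5258 [16. 16. 17.]
-0.26 1624 0.099 0.4923 0.5261 [20. 19. 19.]
-0.252 1669 0.0986 0.4929 0.5271 [21. 21. 22.]
-0.244 1734 0.0981 0.4937 0.5277 [21. 21. 21.]
-0.236 2512 0.097 0.4945 0.5272 [14. 13. 14.]
```

Call:
send_rows(
  series="-0.2 0.05 0 0 0;0.1 0.05 0 0 0;1 0.05 0 0 0;1 0.05 0 0 0;1 0.05 0 0 0;1 0.05 0 0 0;1 0.05 0 0 0",
  force=25,
)

```text
time: 18.85
position: [0.5101, -0.2528, 0.0321]
orientation: [0.999, -0.033, 0.0, 0.001]
wrist_force: [-0.0, -1.8, 0.6]
finger_gap: 0.385
```

Call:
send_rows(
  series="1 0 0 0.2 0;1 0 0 0.4 0;1 0 0 0.6 0;1 0 0 0.8 0;1 0 0 0.8 0;1 0 0 0.8 0",
)

```text
time: 19.45
position: [0.5099, -0.252, 0.0398]
orientation: [0.999, -0.033, -0.0, -0.0]
wrist_force: [-0.3, -2.1, -2.4]
finger_gap: 0.389
```

```bash
python3 k.py
```

```text
19.45 [ 0.50986965 -0.25199168  0.03975608] [-0.28406804 -2.12099705 -2.35576997] 0.3894611823564848
-0.298 16 [0.0925 0.0933 0.0942] [70.  74.5 77.5]
-0.29 292 [0.0928 0.0942 0.0952] [77. 83. 86.]
-0.282 242 [0.0929 0.0943 0.0952] [78. 83. 86.]
-0.274 44 [0.1041 0.1048 0.1056] [24.5 25.5 25.5]
-0.266 373 [0.1044 0.1053 0.1063] [18. 18. 17.]
-0.258 423 [0.1043 0.1052 0.1064] [18. 19. 19.]
-0.25 435 [0.1043 0.1053 0.1065] [20. 20. 21.]
-0.242 444 [0.1042 0.1054 0.1065] [21.  22.  21.5]
-0.234 741 [0.0764 0.0953 0.1055] [13. 13. 14.]
knob [ 0.51007005 -0.24547262  0.10462695]
```

Call:
send_rows(
  series="1 0 0 0.1 0;1 -0.02 -0.3 0.1 0;1 -0.04 -0.6 0.1 0;1 -0.06 -0.9 0.1 0;1 -0.08 -1.2 0.1 0;1 -0.1 -1.5 0.1 0;1 -0.1 -1.5 0.1 0",
)

```text
time: 20.2
position: [0.5089, -0.2683, 0.0409]
orientation: [0.999, -0.034, -0.0, 0.001]
wrist_force: [-0.2, -0.6, -2.4]
finger_gap: 0.388
```

Call:
send_rows(
  series="1 -0.02 -0.3 0 0;1 -0.04 -0.6 0 0;1 -0.06 -0.9 0 0;1 -0.08 -1.2 0 0;1 -0.1 -1.5 0 0;1 -0.12 -1.8 0 0;1 -0.13 -2 0 0;1 -0.13 -2 0 0",
)

```text
time: 21.0
position: [0.5078, -0.2883, 0.041]
orientation: [0.999, -0.034, -0.0, 0.001]
wrist_force: [-0.2, -0.1, -3.1]
finger_gap: 0.388
```

```bash
python3 k.py
```

```text
21.0 [ 0.50776316 -0.28829176  0.04101924] [-0.22749098 -0.08455098 -3.1101776 ] 0.38810850810288466
-0.33 166 [0.0936 0.0952 0.0963] [78. 83. 86.]
-0.322 302 [0.0936 0.0953 0.0965] [78. 84. 86.]
-0.314 79 [0.0939 0.0955 0.0969] [76. 82. 85.]
-0.306 236 [0.1053 0.1064 0.1073] [13. 13. 14.]
-0.298 392 [0.1056 0.1066 0.1078] [23. 22. 23.]
-0.29 416 [0.1057 0.1068 0.1077] [23.  22.5 23. ]
-0.282 438 [0.1056 0.1068 0.1078] [21. 21. 22.]
-0.274 966 [0.079  0.1014 0.1074] [15. 15. 15.]
knob [ 0.50835627 -0.28075252  0.10520597]
```

Call:
send_rows(
  series="1 -0.02 -0.3 0 0;1 -0.05 -0.7 0 0;1 -0.07 -1.1 0 0;1 -0.1 -1.5 0 0;1 -0.13 -1.9 0 0;1 -0.15 -2.3 0 0;1 -0.17 -2.5 0 0;1 -0.17 -2.5 0 0",
)

```text
time: 21.85
position: [0.5061, -0.3134, 0.041]
orientation: [0.999, -0.034, -0.0, 0.001]
wrist_force: [-0.7, -0.8, -3.8]
finger_gap: 0.389
```

Call:
send_rows(
  series="1 -0.02 -0.3 0 0;1 -0.05 -0.7 0 0;1 -0.07 -1.1 0 0;1 -0.1 -1.5 0 0;1 -0.13 -1.9 0 0;1 -0.15 -2.3 0 0;1 -0.17 -2.5 0 0;1 -0.17 -2.5 0 0",
)

```text
time: 22.65
position: [0.5043, -0.3384, 0.041]
orientation: [0.999, -0.034, -0.0, 0.001]
wrist_force: [-1.3, -0.4, -3.7]
finger_gap: 0.384
```

```bash
python3 k.py
```

```text
22.65 [ 0.504305   -0.33842501  0.04103375] [-1.26102516 -0.40441295 -3.65857789] 0.3840239313110992
-0.37 283 [0.0941 0.0955 0.0965] [61. 65. 67.]
-0.354 327 [0.1054 0.1065 0.1073] [16. 16. 16.]
-0.346 407 [0.1055 0.1066 0.1077] [19. 19. 20.]
-0.338 430 [0.1056 0.1067 0.1077] [21.5 21.  22. ]
-0.33 449 [0.1056 0.1067 0.1078] [21. 22. 22.]
-0.322 855 [0.0785 0.099  0.1071] [14. 14. 14.]
knob
```

Call:
send_rows(
  series="1 -0.02 -0.3 0 0;1 -0.04 -0.6 0 0;1 -0.06 -0.9 0 0;1 -0.07 -1.1 0 0;1 -0.07 -1.1 0 0;1 -0.07 -1.1 0 0",
  force=20,
)

```text
time: 23.3
position: [0.5036, -0.3491, 0.041]
orientation: [0.999, -0.033, -0.0, 0.001]
wrist_force: [-0.5, -0.6, -4.2]
finger_gap: 0.386
```

```bash
cat > g.py <<'E'
from h import *
o=get_obs(); print(o['time'],o['position'],o['wrist_force'])
p,P=cloud('wrist'); x,y,z=[P[...,i] for i in range(3)]
# along-axis coordinate from face plane
s=(P-np.array([.5011,-.3737,0]))@np.array([.0672,.9977,0]); l=(P-np.array([.5011,-.3737,0]))@np.array([.9977,-.0672,0])
r=(abs(l)<.005)&(s>-.02)&(s<.06)
dk=r&(p.max(2)<60)&(z>.098)&(z<.112); print('knob top s range',np.percentile(s[dk],[.5,2,98]),dk.sum())
gr=r&(z>.112)&(z<.124)&(p[...,1].astype(int)>p[...,2]+10); print('cheek top s max',s[gr].max() if gr.any() else None)
sh=r&(z>.085)&(z<.099)&(p.max(2)>45)&(s>-.005); print('shaft visible',sh.sum(), np.percentile(s[sh],[2,98]) if sh.any() else '')
E
python3 g.py
```

```text
23.3 [ 0.50358809 -0.34911534  0.04104589] [-0.53612054 -0.62053985 -4.21812918]
knob top s range [0.00033832 0.00073973 0.04515455] 2518
cheek top s max 0.0024740386068135244
shaft visible 275 [-0.00491534  0.00105163]
```

Call:
send_rows(
  series="1 -0.01 -0.1 0 0;1 -0.01 -0.1 0 0;1 -0.01 -0.1 0 0",
)

```text
time: 23.65
position: [0.5036, -0.3492, 0.0409]
orientation: [0.999, -0.033, 0.0, -0.0]
wrist_force: [-0.7, -0.2, -4.6]
finger_gap: 0.387
```

Call:
send_rows(
  series="1 0 -0.1 0 0;1 0 -0.1 0 0;1 0 -0.1 0 0",
)

```text
time: 23.95
position: [0.5035, -0.35, 0.0408]
orientation: [0.999, -0.033, -0.0, -0.0]
wrist_force: [-0.1, 2.0, -3.5]
finger_gap: 0.385
```

Call:
send_rows(
  series="1 -0.01 -0.1 0 0;1 -0.01 -0.1 0 0;1 -0.01 -0.1 0 0",
)

```text
time: 24.25
position: [0.5034, -0.3513, 0.0409]
orientation: [0.999, -0.033, -0.0, 0.0]
wrist_force: [-0.1, 1.7, -3.4]
finger_gap: 0.385
```

Call:
send_rows(
  series="1 0 -0.05 0 0;1 -0.01 -0.1 0 0;1 -0.01 -0.1 0 0",
)

```text
time: 24.55
position: [0.5033, -0.3523, 0.0409]
orientation: [0.999, -0.033, 0.0, 0.0]
wrist_force: [-0.5, 2.0, -3.8]
finger_gap: 0.389
```

Call:
send_rows(
  series="1 0 -0.05 0 0;1 -0.01 -0.1 0 0;1 -0.01 -0.1 0 0",
)

```text
time: 24.85
position: [0.5033, -0.3534, 0.041]
orientation: [0.999, -0.033, 0.0, 0.0]
wrist_force: [-0.4, 1.4, -4.4]
finger_gap: 0.39
```

```bash
python3 g.py
```

```text
24.85 [ 0.50328532 -0.35337648  0.04095496] [-0.41415096  1.36618771 -4.39518499]
knob top s range [0.0003665  0.00070065 0.04075093] 2530
cheek top s max 0.0024277576332435843
shaft visible 66 [-0.00497283 -0.00308719]
```

Call:
send_rows(
  series="1 0 -0.05 0 0;1 -0.01 -0.1 0 0;1 -0.01 -0.1 0 0",
)

```text
time: 25.2
position: [0.5032, -0.3544, 0.0409]
orientation: [0.999, -0.033, 0.0, 0.0]
wrist_force: [-0.6, 1.4, -4.1]
finger_gap: 0.387
```

Call:
send_rows(
  series="1 0 -0.05 0 0;1 0 -0.1 0 0;1 0 -0.1 0 0",
)

```text
time: 25.5
position: [0.5031, -0.3554, 0.0409]
orientation: [0.999, -0.033, -0.0, 0.0]
wrist_force: [-0.7, 1.8, -3.5]
finger_gap: 0.388
```

```bash
python3 g.py; python3 - <<'E'
from h import *
p,_=read_camera('wrist'); S,_=read_camera('side'); print(p.shape)
a=cv2.resize(p[200:400,220:420],(600,600),interpolation=2)
np.save('last.npy',p); cv2.imwrite('pics/f1.png',a)
E
```

```text
25.5 [ 0.50312706 -0.35538539  0.04091164] [-0.72913822  1.81539374 -3.47502428]
knob top s range [0.00043643 0.00069935 0.03881675] 2515
cheek top s max 0.0026939976250511897
shaft visible 0 
(400, 640, 3)
```

View pics/f1.png

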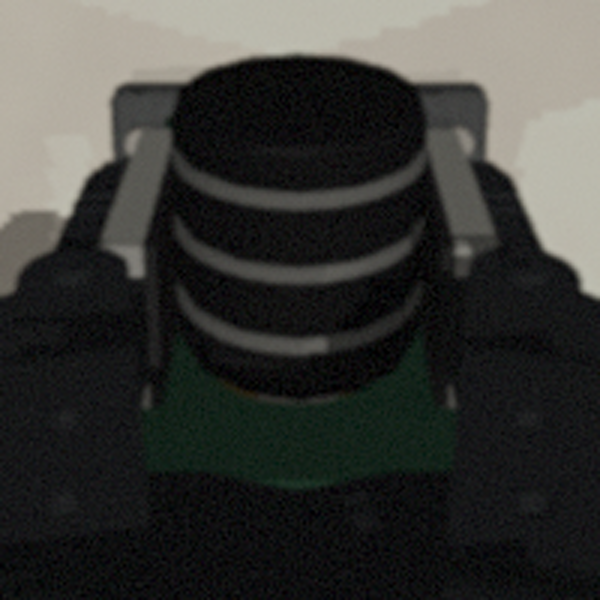

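The view shows a thin sliver of brass and shaft still visible at (240–340, 400) below the knob. The knob's rear edge at 38.8 mm also suggests about 3 mm to go, and it follows the fingers without slipping.

Call:
send_rows(
  series="1 0 -0.05 0 0;1 -0.01 -0.1 0 0;1 -0.01 -0.1 0 0",
)

```text
time: 25.95
position: [0.503, -0.3563, 0.0409]
orientation: [0.999, -0.033, -0.0, 0.0]
wrist_force: [-0.4, 1.5, -5.0]
finger_gap: 0.386
```

Call:
send_rows(
  series="1 0 -0.05 0 0;1 -0.01 -0.1 0 0;1 -0.01 -0.1 0 0",
)

```text
time: 26.25
position: [0.503, -0.3567, 0.0409]
orientation: [0.999, -0.033, 0.0, -0.001]
wrist_force: [0.9, 1.9, -3.0]
finger_gap: 0.387
```

Call:
send_rows(
  series="1 0 -0.03 0 0;1 0 -0.05 0 0;1 0 -0.05 0 0",
)

```text
time: 26.55
position: [0.503, -0.3567, 0.0409]
orientation: [0.999, -0.033, 0.0, -0.001]
wrist_force: [1.3, 5.2, -2.4]
finger_gap: 0.39
```

```bash
python3 g.py
```

```text
26.55 [ 0.50299485 -0.35671901  0.04085544] [ 1.34666834  5.20469771 -2.43046009]
knob top s range [0.0004047  0.00072025 0.03740203] 2467
cheek top s max 0.00244218881399132
shaft visible 0
```

The tool has stopped and the force is rising, which means shoulder contact. One more small press.

Call:
send_rows(
  series="1 0 -0.03 0 0;1 0 -0.05 0 0;1 0 -0.05 0 0",
)

```text
time: 26.9
position: [0.503, -0.3567, 0.0409]
orientation: [0.999, -0.033, 0.0, -0.001]
wrist_force: [0.2, 5.6, -1.3]
finger_gap: 0.385
```

Call:
send_rows(
  series="1 0 -0.03 0 0;1 0 -0.05 0 0;1 0 -0.05 0 0;1 0 -0.05 0 0",
)

```text
time: 27.3
position: [0.503, -0.3567, 0.0408]
orientation: [0.999, -0.033, 0.0, -0.002]
wrist_force: [-0.1, 7.8, -2.4]
finger_gap: 0.387
```

```bash
python3 - <<'E'
from h import *
a=np.load('last.npy'); b,_=read_camera('wrist')
for u in (300,310,318,326,334):
    print(u,'before',[tuple(int(i) for i in a[v,u]) for v in range(328,340)]); print('   now',[tuple(int(i) for i in b[v,u]) for v in range(328,340)])
E
python3 g.py
```

```text
300 before [(7, 4, 11), (14, 19, 21), (27, 34, 37), (22, 34, 32), (23, 34, 24), (27, 36, 19), (18, 27, 12), (24, 33, 19), (19, 30, 10), (17, 27, 3), (21, 29, 14), (28, 34, 20)]
   now [(8, 11, 10), (5, 8, 2), (13, 17, 7), (15, 30, 12), (26, 33, 17), (27, 32, 21), (24, 33, 19), (26, 32, 21), (18, 29, 10), (24, 35, 20), (23, 34, 19), (28, 35, 25)]
310 before [(7, 3, 7), (17, 10, 10), (16, 10, 12), (17, 15, 19), (34, 39, 37), (42, 47, 44), (29, 40, 32), (32, 35, 24), (18, 32, 14), (29, 38, 25), (25, 35, 20), (25, 37, 22)]
   now [(5, 7, 6), (3, 0, 3), (7, 9, 6), (17, 16, 10), (10, 21, 12), (25, 32, 23), (24, 32, 8), (29, 38, 20), (19, 30, 11), (27, 38, 23), (28, 36, 24), (28, 34, 22)]
318 before [(7, 14, 9), (3, 4, 3), (3, 0, 4), (1, 3, 0), (22, 22, 20), (34, 37, 38), (34, 39, 32), (31, 40, 27), (25, 33, 18), (19, 32, 12), (31, 38, 24), (25, 33, 21)]
   now [(15, 15, 17), (6, 7, 9), (12, 7, 12), (0, 0, 10), (8, 11, 6), (18, 21, 3), (23, 33, 15), (25, 32, 18), (15, 29, 11), (27, 36, 21), (18, 28, 10), (27, 33, 18)]
326 before [(16, 14, 12), (15, 19, 18), (7, 4, 5), (26, 27, 24), (30, 32, 33), (44, 46, 49), (38, 44, 37), (28, 36, 20), (26, 35, 20), (23, 33, 14), (27, 35, 25), (22, 31, 19)]
   now [(7, 2, 12), (9, 8, 5), (0, 0, 0), (16, 19, 14), (13, 18, 13), (18, 30, 13), (15, 29, 11), (26, 30, 19), (29, 34, 21), (23, 34, 16), (19, 29, 16), (24, 31, 19)]
334 before [(12, 12, 15), (7, 11, 10), (10, 14, 22), (24, 30, 30), (28, 40, 33), (27, 37, 20), (24, 36, 19), (25, 32, 20), (25, 33, 20), (25, 34, 23), (29, 35, 21), (23, 31, 19)]
   now [(16, 13, 14), (3, 10, 4), (14, 15, 13), (14, 22, 11), (27, 31, 24), (24, 34, 15), (18, 27, 12), (32, 36, 26), (21, 28, 11), (23, 33, 18), (27, 34, 20), (27, 34, 20)]
27.35 [ 0.50298601 -0.35667052  0.04083206] [ 2.00757647  7.89436793 -1.6557516 ]
knob top s range [0.00040742 0.00066954 0.03738518] 2475
cheek top s max 0.0022049314391052958
shaft visible 0
```

The shiny sliver is gone and nothing moves under 8 N, so the shoulder is seated. I relax the push, open and back off.

Call:
send_rows(
  series="1 0 0.05 0 0;1 0 0.1 0 0;0.6 0 0.1 0 0;0.2 0 0.1 0 0;-0.2 0 0.1 0 0;-0.6 0 0.1 0 0;-0.6 0 0.1 0 0;-0.6 0 0.1 0 0;-0.6 0 0.1 0 0",
)

```text
time: 28.3
position: [0.5032, -0.3585, 0.0414]
orientation: [0.999, -0.033, 0.0, 0.001]
wrist_force: [0.5, -0.0, 0.5]
finger_gap: 0.801
```

Call:
send_rows(
  series="-0.6 0.1 2 0 0;-0.6 0.3 5 0 0;-0.6 0.5 8 0 0;-0.6 0.6 10 1 0;-0.6 0.6 10 5 0;-0.6 0.6 10 10 0;-0.6 0.6 10 15 0;-0.6 0.6 10 15 0;-0.6 0.6 10 15 0;-0.6 0.6 10 15 0",
)

```text
time: 29.3
position: [0.5082, -0.2568, 0.1901]
orientation: [0.999, -0.033, -0.001, -0.0]
wrist_force: [-0.7, 0.2, -1.3]
finger_gap: 0.8
```

```bash
python3 - <<'E'
from h import *
o=get_obs(); print(o['time'],o['position'],o['wrist_force'],o['finger_gap'])
p,P=cloud('wrist'); cv2.imwrite('pics/fin.png',p); x,y,z=[P[...,i] for i in range(3)]
d=P-np.array([.5011,-.3737,0]); s=d@np.array([.0672,.9977,0]); l=d@np.array([.9977,-.0672,0])
k=(abs(l)<.03)&(s>-.01)&(s<.06)&(z>.08)&(z<.112)&(p.max(2)<75)
print('knob',k.sum(),'s',np.percentile(s[k],[1,99]),'lat',np.percentile(l[k],[1,99]),'ztop',np.percentile(z[k],99))
for a in np.arange(0,.036,.006):
    q=k&(s>a)&(s<a+.006)&(abs(l)<.004); print(a.round(3),q.sum(),np.median(z[q]).round(4) if q.any() else '')
for n in ('side','wrist'):
    if n=='side': read_camera(n)
    for t in ('copper_spool','stickers','bell'): print(n,t,[(round(b['score'],2),w(n,b['at']).round(3)) for b in boxes_of(n,t)[:1]])
E
```

```text
29.3 [ 0.50816092 -0.25684962  0.19014745] [-0.69518284  0.15129994 -1.3478658 ] 0.7999936027103566
knob 2529 s [0.00066368 0.03801804] lat [-0.02693713  0.02695546] ztop 0.11148478260798217
0.0 85 0.1053
0.006 54 0.1047
0.012 53 0.1045
0.018 55 0.1047
0.024 48 0.1045
0.03 61 0.1048
side copper_spool [(0.58, array([ 0.378, -0.296,  0.026]))]
side stickers [(0.84, array([ 0.63 , -0.192,  0.028]))]
side bell [(0.82, array([0.644, 0.182, 0.029]))]
wrist copper_spool [(0.97, array([ 0.388, -0.286,  0.026]))]
wrist stickers [(0.77, array([ 0.627, -0.184,  0.025]))]
wrist bell []
```

```bash
python3 - <<'E'
from h import *
p,P=cloud('wrist'); x,y,z=[P[...,i] for i in range(3)]; p=p.astype(int)
d=P-np.array([.5011,-.3737,0]); s=d@np.array([.0672,.9977,0]); l=d@np.array([.9977,-.0672,0])
for c in np.arange(-.008,.0081,.004):
    r=abs(l-c)<.002
    k=r&(z>.098)&(z<.112)&(s>.01)&(s<.06); g=r&(z>.113)&(z<.124)&(s>-.02)&(s<.02)&(p[...,1]>p[...,2]+8)
    print(c.round(3),'knob rear',np.sort(s[k])[-4:].round(4),'cheek front',np.sort(s[g])[-4:].round(4),'front knob',np.sort(s[r&(z>.098)&(z<.108)&(p.max(2)<60)])[:3].round(4))
# face plane beside the knob (|l| 18..27 mm)
f=(abs(l)>.019)&(abs(l)<.026)&(z>.03)&(z<.105)&(abs(s)<.012); print('face s',f.sum(),np.percentile(s[f],[10,50,90]))
E
```

```text
-0.008 knob rear [0.0373 0.0373 0.0374 0.0375] cheek front [0.0017 0.0018 0.0019 0.0019] front knob [0.0004 0.0007 0.0007]
-0.004 knob rear [0.0374 0.0376 0.0378 0.0382] cheek front [0.0014 0.0016 0.0017 0.0022] front knob [0.0004 0.0006 0.0006]
0.0 knob rear [0.0375 0.0375 0.0377 0.038 ] cheek front [0.0015 0.0015 0.0016 0.0019] front knob [0.0004 0.0007 0.0007]
0.004 knob rear [0.0376 0.0376 0.0378 0.0382] cheek front [0.0015 0.0017 0.0018 0.0022] front knob [0.0001 0.0004 0.0006]
0.008 knob rear [0.0373 0.0373 0.0374 0.0379] cheek front [0.0017 0.0017 0.0019 0.0022] front knob [0.0007 0.0008 0.0008]
face s 559 [0.00063376 0.00119431 0.00171251]
```

The knob's rear edge lies 36.0–36.4 mm from the cheek's face in the same picture, which matches the 36 mm knob length, so it is flush.

```bash
python3 -c "
from bench import *
print(hand_in())"
```

```text
the job is handed in; nothing more can be done
None
```

The spindle is home in the holder's bore and the job is handed in, at about 29 s of the 72 s allowed. The hand-in gave no verdict.

**What I did:** I lifted the spindle out of the rest, pushed its tip about 68 mm into the bore and let go, and the knob sagged about 10 mm. I then took hold of the knob, levelled it, and pushed until the tool stopped moving. The highest push I read was about 8 N. After that I let go and backed the gripper clear.

**Last checks:**
- **Flush:** the knob's rear edge is 36.0–36.4 mm from the cheek's face, which fits the knob's 36 mm length to within the measurement.
- **Level:** the knob's top is level along its length. Its axis reads about 0.088 m against 0.090 m nominal, inside the 4 mm limit.
- **Gripper:** it is open and well clear, and the force reading is only noise.
- **Bystanders:** the copper spool and sticker roll read within about 10 mm of where they started. The bell's readings agree to about 7 mm in the side view; in the last wrist picture it was not found.

**What disagreed:**
- **Finger ends:** the cameras showed the closed finger ends about 33 mm above the reported TCP, so my first grip closed on nothing above the shaft. I allowed for that offset from then on.
- **Brake drag:** the wrist force hardly showed the brake's drag along the bore. I relied on the tool stopping, the force rising, and the camera to tell that the shoulder was seated.

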